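# Load the dish dryer and set its heat lever

### The job

Turn the dish dryer's heat lever to off first: the plates and the filter are only handled with the heat off. Then push the rinsed air filter cassette fully home in its well on the dryer and move every plate from the draining rack into the dryer's rack, upright on edge, each in a slot of its own. When all is loaded, set the heat lever to the third of the four marks past off; leave everything else where it stands.

Things in the scene. Friction and masses are not known exactly. Their poses are not given: they have to be found in the camera images.
- dryer: Fixed dish dryer, 220 deep (x) x 380 wide (y), white. Origin: centre of its footprint on the worktop; x to its back, y left, z up. Right part (y -190..65): base 40 tall carrying a steel wire plate rack with 6 slots, points slot0 to slot5, 40 apart. Left part (y 60..190): blower unit 160 tall, on its flat top the heat lever (front) and the filter well (back).
- slot0 (a point): Where a plate's centre rests in the right-hand end slot: x 0, y -165, z 127.5 of dryer, same axes; the slot lies in its xz plane. Plates rest on two round rails (8 dia, along y at x -50 and 50, axes at z 60) between pointed wire hoops (24 wide, tops at z 118): 12 clear, flaring to 36 over the top 13. A resting plate's top edge is at z 207; it may lean up to 5 degrees.
- slot5 (a point): Where a plate's centre rests in the left-hand end slot, next to the blower unit: x 0, y 35, z 127.5 of dryer, same axes. Slots 1 to 4 lie between slot0 and this, evenly, at 40 pitch.
- filter_well (a point): Centre of the mouth of the filter well: a rectangular hole 47 (x) x 63 (y), 45 deep, straight walls, in the top of the blower unit, 160 above the worktop, with a grey border around it. At x 68, y 125 of dryer, same axes.
- heat_lever (a joint): Heat lever angle, rad. 0 = off (stop; round dot on the dial face), growing counter-clockwise from above to 1.571 = full (stop). Four bar marks of growing thickness past the dot: 0.393, 0.785, 1.178 (third), 1.571. From the pivot the arm points to -x+y of the dryer at 0, to -x (its front) at 0.785, to -x-y at 1.571. Stays where it is left; about 1.5 N at the grip moves it.
- lever_grip (a point): Middle of the upright grip on the lever's end: black cylinder 18 dia x 34 tall, 62 from the pivot axis. Its top is 12 above this point, 200 above the worktop; the top of the arm is 16 below this point. A white pointer tip sticks out beyond the grip over the marks.
- lever_pivot (a point): Pivot axis (vertical) of the heat lever at the blower unit's top surface, 160 above the worktop; x 0, y 125 of dryer, same axes. Hub 28 dia x 17 tall.
- filter: Air filter cassette, loose, upright on the worktop left of the draining rack, white with dark mesh sides, 70 g. Origin: centre of underside; z up. Body 44 (x) x 60 (y) x 34 tall, lowest 5 narrowed to 40 x 56; flange 56 x 72, z 34..39; upright grip fin 10 thick (x) x 44 long (y), z 39..71. Fits its well either way round; fully home the flange lies on the blower's top, origin 126 above the worktop.
- drainer: Fixed draining rack, 190 deep (x) x 210 wide (y): grey tray, rim 16 tall, with rails and hoops like the dryer's, but rail axes 30 above the worktop, and 5 slots at y -80, -40, 0, 40, 80 in which the washed plates stand, centres 97.5 and top edges 177.5 above the worktop. Origin: centre of the footprint on the worktop; x back, y left, z up.
- plate0_center (a point): Centre of a white side plate, a round disc 160 dia x 9 thick (face dished 4 within that), about 300 g, on edge in the draining rack; three to five of the five plates are present. y: axis of the disc (normal to its faces); x and z lie in its plane and turn as it rolls.
- plate1_center (a point): Centre of a white side plate, a round disc 160 dia x 9 thick (face dished 4 within that), about 300 g, on edge in the draining rack; three to five of the five plates are present. y: axis of the disc (normal to its faces); x and z lie in its plane and turn as it rolls.
- plate2_center (a point): Centre of a white side plate, a round disc 160 dia x 9 thick (face dished 4 within that), about 300 g, on edge in the draining rack; three to five of the five plates are present. y: axis of the disc (normal to its faces); x and z lie in its plane and turn as it rolls.
- plate3_center (a point): Centre of a white side plate, a round disc 160 dia x 9 thick (face dished 4 within that), about 300 g, on edge in the draining rack; three to five of the five plates are present. y: axis of the disc (normal to its faces); x and z lie in its plane and turn as it rolls.
- plate4_center (a point): Centre of a white side plate, a round disc 160 dia x 9 thick (face dished 4 within that), about 300 g, on edge in the draining rack; three to five of the five plates are present. y: axis of the disc (normal to its faces); x and z lie in its plane and turn as it rolls.
- soap: Bystander, to be left alone: green glass washing-up liquid bottle, 56 dia x 170 tall. Origin at its underside or middle.
- mug: Bystander, to be left alone: blue mug, 80 dia x 95 tall, handle to one side. Origin at its underside or middle.
- bowl: Bystander, to be left alone: white cereal bowl, 120 dia x 50 tall. Origin at its underside or middle.
- pepper_mill: Bystander, to be left alone: dark wooden pepper mill, 52 dia x 140 tall. Origin at its underside or middle.
- jam_jar: Bystander, to be left alone: amber jar with steel lid, 70 dia x 100 tall. Origin at its underside or middle.
- wash_brush: Bystander, to be left alone: washing-up brush lying flat. Origin at its underside or middle.
- wooden_spoon: Bystander, to be left alone: wooden spoon lying flat. Origin at its underside or middle.

How it is judged:
By the outcome, as a careful person would: the job done as asked, in the order asked, and still so for the second after the job is handed in, with the robot touching nothing.
Of plate0, plate1, plate2, plate3, plate4 only 3 to 5 are there at a start; the rules pass over those that are not, and their reading is None.
At some moment in a run one of filter may be knocked a few centimetres aside while the robot is not near it.
It also fails if it takes over 210 s, if anything falls off the work surface, if the arm or the gripper's body presses on something with over 40 N, if the wrist force passes 120 N, or if a joint passes its speed limit or range.

### The arm

A 6-joint arm with a two-finger parallel gripper is mounted at the origin on the work surface. World frame = base frame: x ahead of the robot, y to its left, z up, the work surface at z = 0. Lengths are in m, angles in rad, forces in N, time in s.
With the tool pointing down it reaches from about 0.325 to 0.775 m from the base axis. Payload 5.5 kg.
Tool frame: the origin (TCP) lies between the finger pads; the fingertips stand bot.tcp_to_tips ahead of it and the grasp point (between the pads) lies 8 mm behind it (bot.tcp_to_tips is the distance from the TCP to the fingertips, in m); z points along the fingers, y is the line along which they close (so a half turn about z gives the same grasp; the last joint's range is limited). The gripper opens to 85 mm and grips with 20 to 120 N. Pads are 22 mm wide; open, the fingers measure 114 mm over their backs; the gripper's body (76 mm by 85 mm) begins 54 mm behind the grasp point. The pads swing forward as they close: fully open they stand 13 mm farther back than shut.
Start: joints at [1.058, 0.091, 1.231, -0, 1.82, -0.057], TCP at [0.264, 0.539, 0.211] pointing down, gripper open.
Joint ranges: [-2.87, 2.87], [-0.86, 2.18], [0.17, 2.46], [-1.51, 4.65], [0.06, 2.69], [-2.65, 2.65]. Speed limits (rad/s): [2.57, 2.57, 3.01, 3.14, 3.14, 3.14].

### API

Orientations are given as a unit quaternion [x, y, z, w].
In Python, from workcell import bot gives the robot as it stands.
- The arm moves only by the shell command python3 -m pendant 'ROWS' [OPENING] [FORCE]. ROWS is a JSON object of lists of equal length, an entry for each row: "translation": the shift along the tool's x, y, z in mm, a list of three; "spin": the turn about the tool's z in rad. A call has 1 to 20 rows; each row is the pose to reach, as a shift and turn from the pose commanded when the call began, along the tool's axes at that moment; what a row does not reach only later rows make up. A row lasts 1/12 s, in which the tool goes at most 41.7 mm and 7.16 degrees, less where a joint would pass 70% of its speed; a pose out of reach is approached as far as the arm can. A call with a gripper value outside its range is refused whole. OPENING is the opening, from 0 (shut) to 1 (fully open), set as the call begins (- or left out, the last holds). The fingers move at their own pace and stop on an object; FORCE is the grip in N (left out, the last holds). Time passes only in rows, so rows that repeat a pose let the fingers close. It gives the time, the measured TCP pose, the force, the opening and the grip force at its end, in the units of the state.
- bot.read_state(): the state, without advancing time (a new reading comes with each control period).
- bot.get_image(name): name is "scene" or "top" or "wrist"; returns the picture (480x640x3 uint8, blue, green, red); there is no depth.
- bot.get_calibration(name): a dict with "intrinsics" (3x3 intrinsics, pixels), "k1" (the pictures are not rectified: a ray, as slopes to the right and down, at radius r is drawn at 1 + k1 r^2 times it, then the intrinsics apply), "view" (4x4, takes a point from world to camera coordinates). Camera axes: x right, y down, z forward; pixel columns grow to the right and rows downward; lengths in m; the calibration is good to about 2 mm. A picture is of the moment at which its call begins: read the wrist's pose just before it. get_calibration takes no time and is no camera call; for the wrist camera it gives the pose at the moment of the call.
- bot.hand_in(): hands the job in; it is judged then, once.
The state is a dict: "t": time; "q": joint angles; "qvel": joint speeds; "effort": joint torques, N m; "position": TCP position; "tool_rot": TCP orientation; "wrist_force": force on the tool from outside, world axes, zero at the start; "wrist_torque": the same for the moment, N m; "finger_gap": finger opening in m; "gripper_force": force on a finger pad.
Only numpy, scipy, OpenCV 4.12 (cv2) and the standard library are available. Lean on these libraries where they do the work, as an engineer would, in place of code of your own. Each camera call takes 0.05 s, during which the arm holds its last target. There are 200 camera calls.

## Working session

There is one attempt and no reset: what is moved stays moved. The work goes in short steps, Python scripts to look and compute and a shell command to move; the robot and the scene stay as the last step left them, time stands still between calls to the robot, and variables do not carry over. Pictures are saved under pics/ and viewed, at most 14 in all, crops included, and the job is handed in when it is done.

```bash
ls; mkdir -p pics
cat > h.py <<'E'
import numpy as np, cv2
from workcell import bot
def cal(n):
    c=bot.get_calibration(n); return np.array(c["intrinsics"]),c["k1"],np.array(c["view"])
def ray(c,uv):
    K,k1,V=c
    d=np.array([(uv[0]-K[0,2])/K[0,0],(uv[1]-K[1,2])/K[1,1]]); s=d.copy()
    for _ in range(30): s=d/(1+k1*(s@s))
    R=V[:3,:3]; o=-R.T@V[:3,3]; v=R.T@np.array([s[0],s[1],1]); return o,v/np.linalg.norm(v)
def onz(c,uv,z):
    o,v=ray(c,uv); return o+v*(z-o[2])/v[2]
def tri(*cu):
    A=np.zeros((3,3));b=np.zeros(3)
    for c,uv in cu:
        o,v=ray(c,uv);P=np.eye(3)-np.outer(v,v);A+=P;b+=P@o
    p=np.linalg.solve(A,b)
    return p,[np.linalg.norm(np.cross(p-ray(c,uv)[0],ray(c,uv)[1])) for c,uv in cu]
def proj(c,p):
    K,k1,V=c; q=V[:3,:3]@np.array(p)+V[:3,3]; s=q[:2]/q[2]; s=s*(1+k1*(s@s)); return s@K[:2,:2].T+K[:2,2]
E
python3 - <<'E'
from h import *
for n in("scene","top","wrist"):
    cv2.imwrite(f"pics/{n}0.png",bot.get_image(n))
    c=cal(n); R=c[2][:3,:3]; print(n,c[0].tolist(),c[1],-R.T@c[2][:3,3],R.tolist())
s=bot.read_state();print(s,bot.tcp_to_tips)
E
```

```text
pics
scene [[494.2647682666945, 0.0, 321.3973580359933], [0.0, 494.2647682666945, 240.09753811895786], [0.0, 0.0, 1.0]] -0.05506852400204628 [1.42601065 0.23564312 1.29281039] [[-0.23293567448909422, 0.9723650662648934, -0.015720987818213995], [0.7804809953669448, 0.1772758469453122, -0.5995187152715468], [-0.5801641038717703, -0.15191922853112427, -0.8002063237573005]]
top [[475.81520076850165, 0.0, 320.2206103015694], [0.0, 475.81520076850165, 244.9646019586064], [0.0, 0.0, 1.0]] 0.0026153431156018636 [0.35900684 0.01641208 1.40311012] [[0.012109781672674009, -0.9999083706418419, 0.0060500833231561316], [-0.981696373184365, -0.013038874646016387, -0.19000583839616372], [0.1900673145611938, -0.0036384156362946106, -0.9817643189010046]]
wrist [[395.4773351465694, 0.0, 315.29048681908097], [0.0, 395.4773351465694, 246.47713558873923], [0.0, 0.0, 1.0]] -0.031234102861538816 [0.200233   0.57082269 0.3728016 ] [[0.4401175686922375, 0.897940014396576, -0.0005062350372904057], [0.8612624845346196, -0.42198077529948264, 0.28312392694879057], [0.2540146815868923, -0.12504381561327538, -0.9590832006219193]]
{'t': 0.15, 'q': array([ 1.05830752e+00,  9.17115015e-02,  1.23161847e+00, -2.01001554e-05,
        1.81981454e+00, -5.67033575e-02]), 'qvel': array([ 0.00085214, -0.00101518, -0.00401227, -0.0018236 ,  0.00052507,
        0.00073028]), 'effort': array([ 2.11289509e-03, -4.59373355e+01, -4.18525493e+01,  1.00028538e-05,
        9.56802542e-03, -1.44706877e-05]), 'position': array([0.26398708, 0.53852546, 0.20999013]), 'tool_rot': array([ 2.25927573e-01,  9.74143793e-01, -7.47451844e-04, -2.08507076e-04]), 'wrist_force': array([-0.43127072,  0.59464097, -0.07959205]), 'wrist_torque': array([ 0.03173818,  0.02020776, -0.03888319]), 'gripper_force': 0.0, 'finger_gap': 0.08521091241369376} 0.011
```

View pics/top0.png

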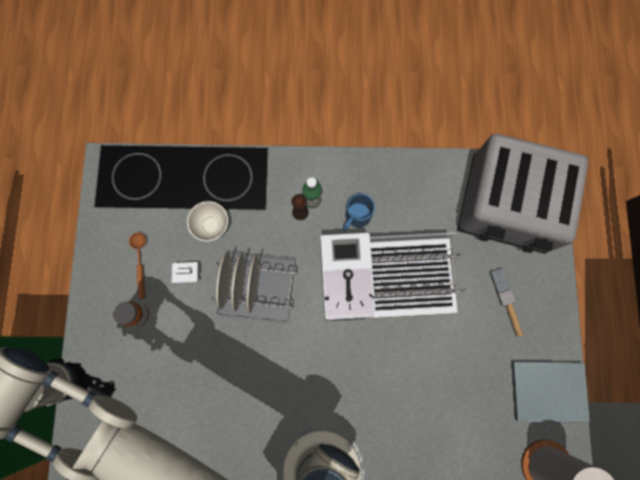

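View pics/scene0.png

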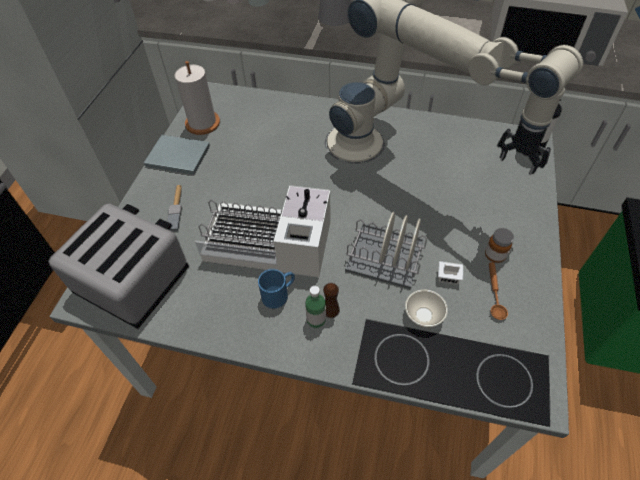

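The top view shows three plates in the drainer (columns about 225, 240 and 252, row 280) and the filter at (185,271). The dryer spans columns 322–456 and rows 233–318, with the lever near mid-range (hub at (347,273), tip at (349,305)).

Run:
```python
from h import *
a=cv2.imread("pics/top0.png");b=cv2.imread("pics/scene0.png")
cv2.imwrite("pics/c1.png",cv2.resize(a[215:335,160:320],None,fx=5,fy=5,interpolation=2))
c=cal("top")
cs=cal("scene")
print("filter",onz(c,(185,271),.04),"bl top",[onz(c,p,.16).round(3) for p in[(321,234),(370,233),(374,318),(325,320)]],"pivot",onz(c,(348,273),.177),"well",onz(c,(346,249),.16))
print("well2",tri((c,(346,249)),(cs,(298,231))), "base R",[onz(c,p,.04).round(3) for p in[(450,234),(456,313)]])
print("drain",[onz(c,p,.0).round(3) for p in[(217,318),(293,322),(297,255)]])
```

```text
filter [0.54131091 0.40008743 0.04      ] bl top [array([0.63, 0.01, 0.16]), array([ 0.634, -0.121,  0.16 ]), array([ 0.409, -0.13 ,  0.16 ]), array([ 0.402, -0.003,  0.16 ])] pivot [ 0.52321149 -0.06114019  0.177     ] well [ 0.58965725 -0.05683429  0.16      ]
well2 (array([ 0.58897025, -0.0549378 ,  0.16146908]), [np.float64(0.0018480117937567228), np.float64(0.0018480117937566766)]) base R [array([ 0.661, -0.369,  0.04 ]), array([ 0.431, -0.377,  0.04 ])]
drain [array([0.41 , 0.309, 0.   ]), array([0.401, 0.088, 0.   ]), array([0.599, 0.08 , 0.   ])]
```

View pics/c1.png

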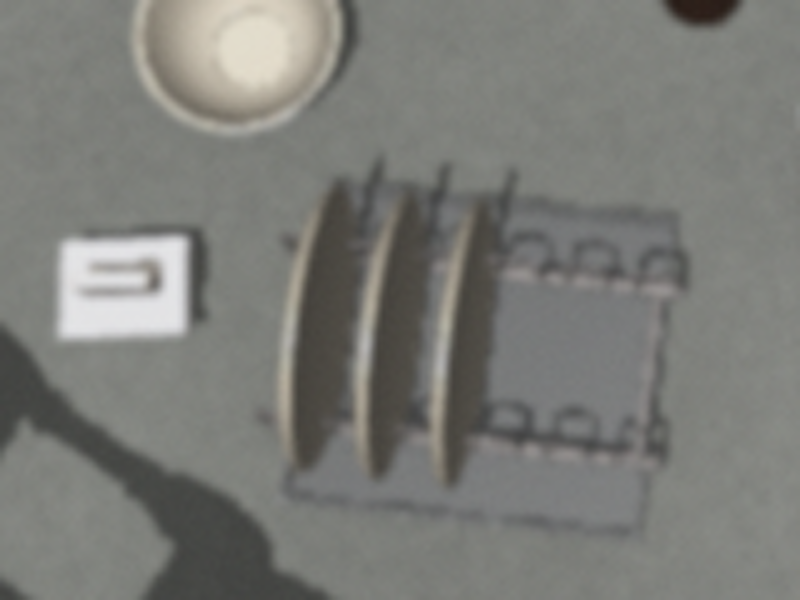

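The crop shows three plates in the three leftmost drainer slots, leaning little, and the filter with its fin running along world y. I'll go over the dryer's blower for a close look.

```bash
cat >> h.py <<'E'
from scipy.spatial.transform import Rotation as Ro
def go(p,yaw=None):
    "shift (mm) and spin to bring TCP to p with the tool's y axis at world angle yaw (deg, mod 180)"
    s=bot.read_state();R=Ro.from_quat(s["tool_rot"]).as_matrix()
    a=np.degrees(np.arctan2(R[1,1],R[0,1])); d=0 if yaw is None else (a-yaw+90)%180-90
    t=R.T@(np.array(p)-s["position"])*1000
    print("move",t.round(1),"spin",round(np.radians(d),3),"now",s["position"].round(4),"yaw",round(a,2),"t",round(s["t"],1),"rows",round(np.linalg.norm(t)/41.7,1),round(abs(d)/7.16,1))
def snap(n,f):
    c=cal(n);im=bot.get_image(n);cv2.imwrite("pics/%s.png"%f,im);np.savez("pics/%s.npz"%f,K=c[0],k=c[1],V=c[2]);return im
def load(f):
    z=np.load("pics/%s.npz"%f);return (z["K"],float(z["k"]),z["V"])
E
python3 -m pendant '{"translation":[[-30,-27,-40],[-60,-54,-80],[-95,-87,-120],[-125,-114,-120],[-155,-141,-120],[-185,-169,-120],[-215,-196,-120],[-245,-223,-120],[-275,-251,-120],[-305,-278,-120],[-335,-305,-120],[-365,-333,-120],[-395,-360,-120],[-425,-387,-120],[-455,-415,-120],[-475,-433,-120],[-475,-433,-120],[-475,-433,-120],[-475,-433,-120]],"spin":[0,0,-0.1,-0.2,-0.3,-0.4,-0.5,-0.5,-0.5,-0.5,-0.5,-0.5,-0.5,-0.5,-0.5,-0.5,-0.5,-0.5,-0.5]}'
python3 -c "
from h import *
snap('wrist','w1');go((0.5,-0.06,.33),92.6)"
```

```text
t: 1.73
position: [0.5, -0.0598, 0.3301]
tool_rot: [-0.021, 1.0, 0.0, -0.001]
wrist_force: [0.2, 0.9, -0.0]
finger_gap: 0.0859
gripper_force: 0.0
move [-0.1 -1.2  0.7] spin -0.002 now [ 0.4999 -0.0588  0.3307] yaw 92.51 t 1.8 rows 0.0 0.0
```

View pics/w1.png

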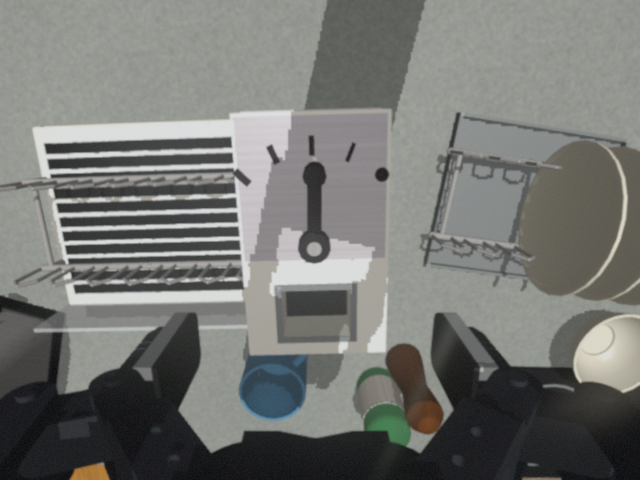

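The view shows the hub at (314,246), the grip top at (314,174), the off dot at (382,174) on the right, the well mouth from about (286,287) to (348,338), and the blower top's corners at (231,114), (391,110), (386,352) and (246,355). I'll take a second viewpoint 60 mm away to triangulate.

```bash
python3 -m pendant '{"translation":[[-30,0,0],[-60,0,0],[-60,0,0],[-60,0,0]],"spin":[0,0,0,0]}' >/dev/null
python3 - <<'E'
from h import *
im=snap('wrist','w2')
a=cv2.imread("pics/w1.png")
x=np.hstack([cv2.resize(i[y:y+150,225:400],None,fx=2.28,fy=4,interpolation=2) for i,y in((a,0),)]) if 0 else None
A=cv2.resize(a[100:360,225:405],None,fx=2.2,fy=2.2,interpolation=2);B=cv2.resize(im[50:310,225:405],None,fx=2.2,fy=2.2,interpolation=2)
cv2.imwrite("pics/c2.png",np.hstack([A,B]))
E
```

```text
(no output)
```

View pics/c2.png

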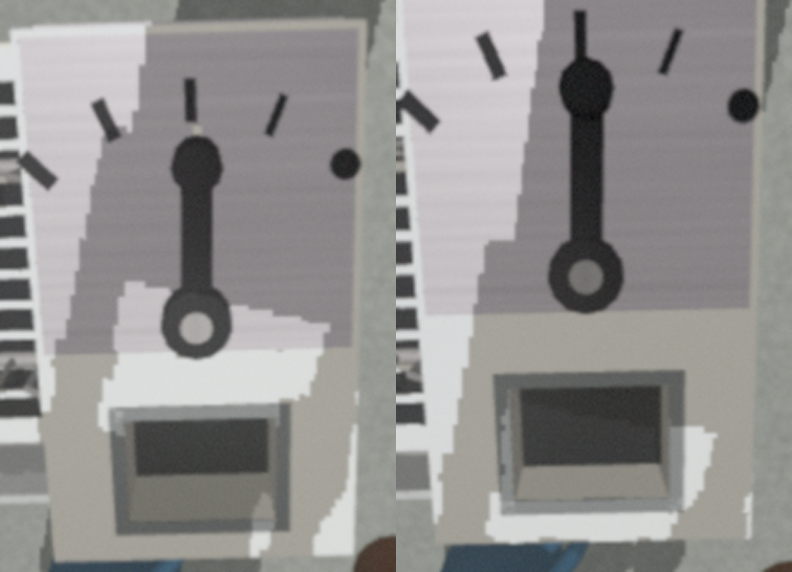

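Run:
```python
from h import *
c1,c2=load("w1"),load("w2")
A=lambda u,v:(225+u/2.2,100+v/2.2); B=lambda u,v:(225+(u-396)/2.2,50+v/2.2)
pts=dict(TL=((110,408),(494,375),.16),TR=((291,403),(685,371),.16),BR=((289,530),(682,511),.16),BL=((117,535),(502,515),.16),hub=((196,328),(585,277),.177),grip=((197,158),(586,84),.2),dot=((345,164),(743,106),.16),cBL=((54,562),(436,545),.16),cBR=((354,556),(750,539),.16))
P={}
for k,(a,b,z) in pts.items():
    p,e=tri((c1,A(*a)),(c2,B(*b)));P[k]=(onz(c1,A(*a),z)+onz(c2,B(*b),z))/2
    print(k,p.round(4),"res",round(e[0]*1e3,1),"plane",onz(c1,A(*a),z).round(4),onz(c2,B(*b),z).round(4))
w=np.mean([P[k] for k in("TL","TR","BR","BL")],0);print("well",w)
ang=lambda a,b:np.degrees(np.arctan2(*(P[b]-P[a])[1::-1]))
print("yaw",ang("TR","TL")+90, ang("BR","BL")+90,ang("TL","BL"),ang("TR","BR"),ang("cBR","cBL")+90)
v=w-P["hub"];print("yaw hub-well",np.degrees(np.arctan2(v[1],v[0])),np.linalg.norm(v[:2]))
print("dot dir",ang("hub","dot")-135,"grip dir",ang("hub","grip"),np.linalg.norm((P["grip"]-P["hub"])[:2]))
```

```text
TL [ 0.5654 -0.0929  0.1596] res 0.2 plane [ 0.5652 -0.0927  0.16  ] [ 0.5653 -0.093   0.16  ]
TR [ 0.5606 -0.0184  0.1581] res 0.1 plane [ 0.5599 -0.0185  0.16  ] [ 0.5602 -0.0187  0.16  ]
BR [ 0.6189 -0.0152  0.1591] res 0.2 plane [ 0.6184 -0.0151  0.16  ] [ 0.6186 -0.0155  0.16  ]
BL [ 0.6235 -0.0889  0.1607] res 0.0 plane [ 0.6239 -0.089   0.16  ] [ 0.6237 -0.0889  0.16  ]
hub [ 0.5237 -0.0591  0.1788] res 0.1 plane [ 0.5243 -0.059   0.177 ] [ 0.5239 -0.0592  0.177 ]
grip [ 0.4597 -0.0615  0.1854] res 0.1 plane [ 0.4583 -0.0614  0.2   ] [ 0.4611 -0.0614  0.2   ]
dot [ 0.462  -0.0052  0.1609] res 0.0 plane [ 0.4621 -0.005   0.16  ] [ 0.4619 -0.0051  0.16  ]
cBL [ 0.6385 -0.1162  0.1597] res 0.1 plane [ 0.6383 -0.1162  0.16  ] [ 0.6383 -0.116   0.16  ]
cBR [0.6289 0.0134 0.1618] res 0.2 plane [0.63   0.0141 0.16  ] [0.6296 0.0136 0.16  ]
well [ 0.59188635 -0.05393376  0.16      ]
yaw 3.9887837458841062 4.129609333511041 3.8433026926562803 3.2587956242346126 3.7495496915584567
yaw hub-well 4.348226992939353 0.06799646922299805
dot dir 3.9673469610208656 grip dir -177.945749193776 0.06442576513054028
```

Heights agree (well plane 0.158–0.161, hub 0.179, arm length 62–64 mm). Dryer yaw is about 3.95° and the lever is at about 0.75 rad. Next I grasp the grip.

```bash
python3 -c "
from h import *
go((.4622,-.0612,.190),92.5);go((.4622,-.0612,.24),92.5);go((.476,-.0165,.19));go((.4622,-.036,.19))"
```

```text
move [ 97.5  -1.7 140.6] spin 0.003 now [ 0.5597 -0.055   0.3305] yaw 92.66 t 2.2 rows 4.1 0.0
move [97.6 -1.7 90.6] spin 0.003 now [ 0.5597 -0.055   0.3305] yaw 92.66 t 2.2 rows 3.2 0.0
move [ 81.6  42.3 140.6] spin 0.0 now [ 0.5597 -0.055   0.3305] yaw 92.66 t 2.2 rows 4.0 0.0
move [ 96.3  23.4 140.6] spin 0.0 now [ 0.5597 -0.055   0.3305] yaw 92.66 t 2.2 rows 4.1 0.0
```

```bash
python3 -m pendant '{"translation":[[40,-1,20],[80,-2,50],[97.5,-2,90],[97.5,-2,120],[97.5,-2,141],[97.5,-2,141],[97.5,-2,141]],"spin":[0,0,0,0,0,0,0]}' 0.42
python3 -m pendant '{"translation":[[0,0,0],[0,0,0],[0,0,0],[0,0,0],[0,0,0],[0,0,0]],"spin":[0,0,0,0,0,0]}' 0 20
python3 -m pendant '{"translation":[[-0.5,6,0],[-1.5,12,0],[-3,18,0],[-5,23,0],[-7,28,0],[-10,33,0],[-13,38,0],[-17,42,0],[-18,43.5,0],[-18,43.5,0],[-18,43.5,0]],"spin":[0,0,0,0,0,0,0,0,0,0,0]}'
```

```text
t: 2.75
position: [0.4616, -0.0622, 0.1907]
tool_rot: [-0.022, 1.0, -0.0, 0.0]
wrist_force: [0.6, -0.9, 0.5]
finger_gap: 0.0358
gripper_force: 0.0
t: 3.25
position: [0.4629, -0.0628, 0.1902]
tool_rot: [-0.022, 1.0, -0.0, 0.0]
wrist_force: [0.6, 0.2, -0.1]
finger_gap: -0.0002
gripper_force: 0.0
t: 4.17
position: [0.4788, -0.0185, 0.1898]
tool_rot: [-0.022, 1.0, -0.0, -0.0]
wrist_force: [-0.1, -0.0, -0.3]
finger_gap: 0.0003
gripper_force: 0.0
```

The fingers closed to 0, so they missed the grip. I'll look.

```bash
python3 -c "
from h import *
a=snap('wrist','w3');b=snap('scene','s3')
cv2.imwrite('pics/c3.png',np.hstack([a[60:460,150:550],cv2.resize(b[170:270,250:350],None,fx=4,fy=4,interpolation=2)]))"
```

```text
(no output)
```

View pics/c3.png

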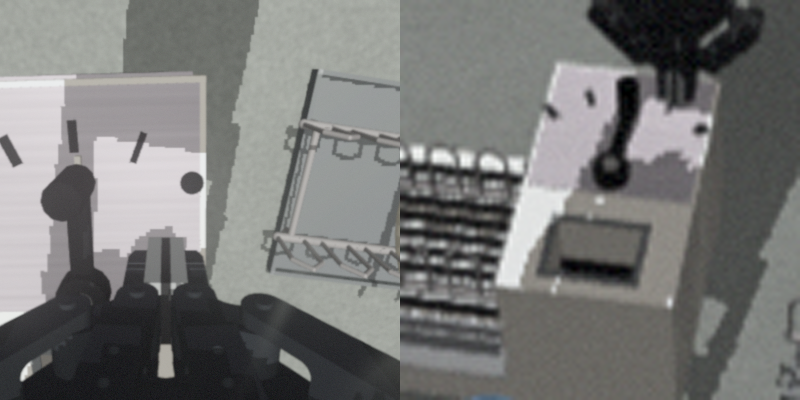

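```bash
python3 -c "
from h import *
c=load('w3');s=bot.read_state();p=s['position'];print(p)
print('tips',proj(c,p-[0,0,.011])-[150,60],'tcp',proj(c,p)-[150,60])
u=(213,260);print('grip top',[onz(c,u,z).round(4) for z in(.19,.2)])
for z in(.16,.177,.2):print(z,proj(c,(.4622,-.0612,z))-[150,60])
c1=load('w1');c2=load('w2')
for n,c in(('w1',c1),('w2',c2)):
  for z in(.172,.2):print(n,proj(c,(.4622,-.0612,z)))
"
```

```text
[ 0.47865651 -0.01872768  0.18986015]
tips [163.78255236 226.5051659 ] tcp [163.70943835 235.88565391]
grip top [array([ 0.4637, -0.0631,  0.19  ]), array([ 0.4603, -0.0606,  0.2   ])]
0.16 [ 81.36584147 178.55826369]
0.177 [ 73.95027678 188.22941623]
0.2 [ 61.55317775 204.41307458]
w1 [314.58501372 173.28359844]
w1 [314.57809952 177.24896042]
w2 [311.86254362  93.51136432]
w2 [311.59638719  89.80505121]
```

```bash
python3 -m pendant '{"translation":[[0,0,-20],[0,0,-40],[10,-21,-40],[20,-42,-40],[20,-42,-40],[20,-42,-20],[20,-42,0],[20,-42,5],[20,-42,5],[20,-42,5]],"spin":[0,0,0,0,0,0,0,0,0,0]}' 0.5
python3 -c "
from h import *
a=snap('wrist','w4');b=snap('scene','s4');print(bot.read_state()['position'])
cv2.imwrite('pics/c4.png',np.hstack([a[60:460,100:500],cv2.resize(b[170:270,250:350],None,fx=4,fy=4,interpolation=2)]))"
```

```text
t: 5.1
position: [0.4606, -0.0612, 0.1853]
tool_rot: [-0.022, 1.0, 0.0, -0.0]
wrist_force: [-0.0, 0.0, 0.1]
finger_gap: 0.0424
gripper_force: 0.0
[ 0.46106938 -0.06130793  0.18627336]
```

View pics/c4.png

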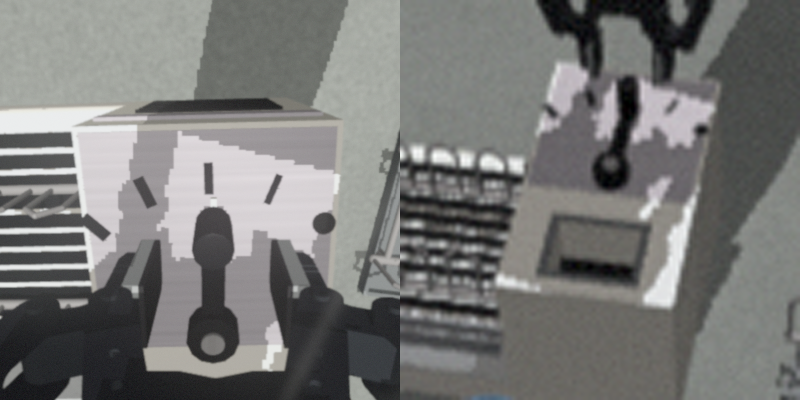

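The grip top at (212,250) lies between the fingertips at (158,240) and (290,240), so closing should catch it. I'll close again.

```bash
python3 -m pendant '{"translation":[[0,0,0],[0,0,0],[0,0,0]],"spin":[0,0,0]}' 0 20
python3 -m pendant '{"translation":[[0,0,0],[0,0,0],[0,0,0]],"spin":[0,0,0]}'
```

```text
t: 5.45
position: [0.4609, -0.0614, 0.1856]
tool_rot: [-0.022, 1.0, -0.0, 0.001]
wrist_force: [0.7, 0.4, -0.0]
finger_gap: 0.0068
gripper_force: 0.0
t: 5.7
position: [0.4606, -0.0614, 0.1849]
tool_rot: [-0.022, 1.0, -0.0, 0.0]
wrist_force: [0.2, 0.3, -0.2]
finger_gap: -0.0001
gripper_force: 0.0
```

```bash
python3 -c "
from h import *
a=snap('wrist','w5');b=snap('scene','s5')
cv2.imwrite('pics/c5.png',np.hstack([a[60:460,100:500],cv2.resize(b[150:270,230:350],None,fx=3.34,fy=3.34,interpolation=2)[:400]]))"
```

```text
(no output)
```

View pics/c5.png

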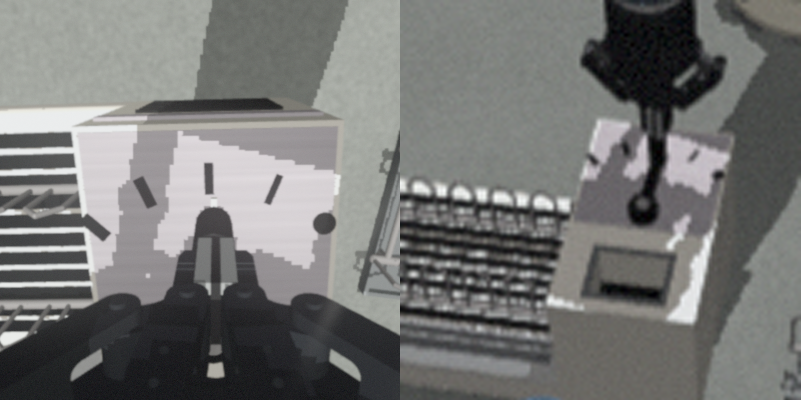

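```bash
python3 -c "
from h import *
c=load('s5');w=load('w5');p=bot.read_state()['position'];print(p)
for dz in(-.03,-.02,-.011,0,.011,.02,.03):
  q=p+[0,0,dz];print(dz,'scene',((proj(c,q)-[230,150])*3.34+[400,0]).round(1),'wrist',(proj(w,q)-[100,60]).round(1), 'padw22px',np.ptp([proj(w,q+[0,d,0])[0] for d in(-.011,.011)]).round(1))
print(((proj(c,(.4615,-.0612,.2))-[230,150])*3.34+[400,0]))
a=cv2.imread('pics/w5.png')
cv2.imwrite('pics/c6.png',np.hstack([cv2.resize(a[250:400,250:380],None,fx=3,fy=3,interpolation=2),cv2.resize(cv2.imread('pics/s5.png')[160:235,270:335],None,fx=6,fy=6,interpolation=2)]))"
```

```text
[ 0.46056756 -0.06135724  0.18485132]
-0.03 scene [655.2 166. ] wrist [214.3 212.6] padw22px 42.4
-0.02 scene [654.7 158.7] wrist [214.3 219.6] padw22px 44.4
-0.011 scene [654.3 152.1] wrist [214.2 226.5] padw22px 46.5
0 scene [653.9 144. ] wrist [214.2 235.9] padw22px 49.3
0.011 scene [653.4 135.7] wrist [214.1 246.5] padw22px 52.4
0.02 scene [652.9 128.9] wrist [214.1 256.2] padw22px 55.2
0.03 scene [652.5 121.2] wrist [214.  268.2] padw22px 58.8
[653.07732992 133.34469751]
```

View pics/c6.png

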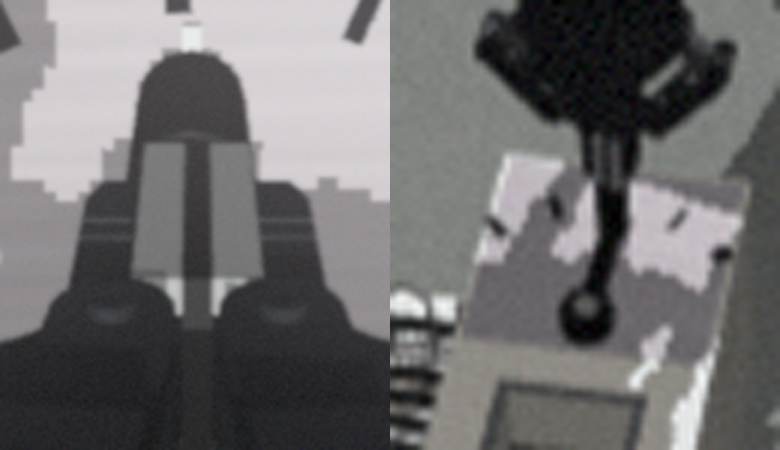

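The pads' ends at crop rows 142–145 overlap the grip's cap, and both views put the real fingertips at z ≈ 0.205, about 30 mm higher than the state suggests. They closed above the grip, so I'll open, go 20 mm lower and close.

```bash
python3 -m pendant '{"translation":[[0,0,0],[0,0,0],[0,0,0],[0,0,0],[0,0,5],[0,0,10],[0,0,15],[0,0,20],[0,0,20],[0,0,20]],"spin":[0,0,0,0,0,0,0,0,0,0]}' 0.5
python3 -m pendant '{"translation":[[0,0,0],[0,0,0],[0,0,0],[0,0,0],[0,0,0],[0,0,0]],"spin":[0,0,0,0,0,0]}' 0 20
```

```text
t: 6.63
position: [0.4603, -0.0613, 0.1642]
tool_rot: [-0.022, 1.0, 0.0, -0.001]
wrist_force: [0.1, 0.5, 0.5]
finger_gap: 0.0426
gripper_force: 0.0
t: 7.13
position: [0.4607, -0.0614, 0.1653]
tool_rot: [-0.022, 1.0, -0.0, 0.0]
wrist_force: [-1.0, -0.2, 2.1]
finger_gap: 0.0172
gripper_force: 19.8
```

Gripped (17 mm gap, 20 N). Now the arc to off.

```bash
python3 -m pendant '{"translation":[[-0.5,6,0],[-1.5,12,0],[-3,18,0],[-5,23,0],[-7,28,0],[-10,33,0],[-13,38,0],[-16,41.5,0],[-17.5,43,0],[-17.5,43,0],[-17.5,43,0]],"spin":[0,0,0,0,0,0,0,0,0,0,0]}'
python3 -m pendant '{"translation":[[0,0,0],[0,0,0],[0,0,0],[0,0,0],[0,0,-15],[0,0,-40],[0,0,-80],[0,0,-120],[0,0,-120],[0,0,-120]],"spin":[0,0,0,0,0,0,0,0,0,0]}' 0.5
python3 -c "
from h import *
a=snap('wrist','w6');cv2.imwrite('pics/c7.png',a[80:400,140:500])"
```

```text
t: 8.05
position: [0.4752, -0.0189, 0.165]
tool_rot: [-0.021, 1.0, -0.002, -0.002]
wrist_force: [-7.4, -9.0, 5.5]
finger_gap: 0.017
gripper_force: 20.4
t: 8.88
position: [0.4772, -0.0173, 0.2881]
tool_rot: [-0.022, 1.0, -0.0, 0.003]
wrist_force: [0.4, 0.3, -0.0]
finger_gap: 0.0429
gripper_force: 0.0
```

View pics/c7.png

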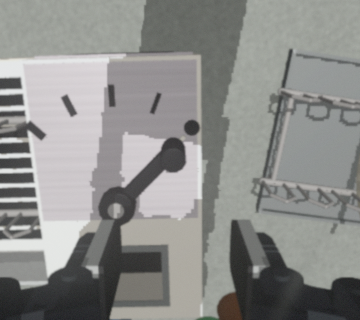

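The lever arm now points at the dot (192,127), and the stop pushed back at about 11 N, so heat is off. Next I view the drainer and filter from two places each.

```bash
python3 -m pendant '{"translation":[[0,20,-20],[-3,55,-42],[-3,95,-42],[-3,135,-42],[-3,175,-42],[-3,215,-42],[-3,237,-42],[-3,237,-42],[-3,237,-42]],"spin":[0,0,0,0,0,0,0,0,0]}' 1 >/dev/null
python3 -c "
from h import *
snap('wrist','d1');print(bot.read_state()['position'])"
python3 -m pendant '{"translation":[[-10,40,0],[-20,80,0],[-30,120,0],[-30,160,0],[-30,175,0],[-30,175,0],[-30,175,0]],"spin":[0,0,0,0,0,0,0]}' >/dev/null
python3 -c "
from h import *
snap('wrist','d2');print(bot.read_state()['position'])
a=cv2.imread('pics/d1.png');b=cv2.imread('pics/d2.png')
cv2.imwrite('pics/v1.png',np.hstack([a[0:480,160:560],b[0:480,120:520]]))"
```

```text
[0.46838993 0.21921324 0.32508524]
[0.49161125 0.3938532  0.32650666]
```

View pics/v1.png

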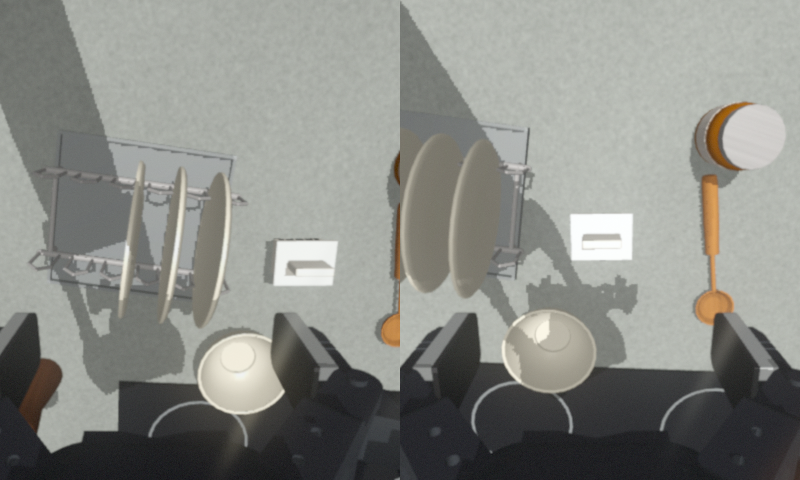

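d1 shows three plates, rims running from (300,163) to (283,318), (342,170) to (323,322), and (382,175) to (365,328) in full pixels. In d2 the filter flange spans about (291–353, 214–261), with the fin top near (321,241). Now to measure both numerically.

```bash
cat > filt.py <<'E'
from h import *
def flange(f,near):
    im=cv2.imread("pics/%s.png"%f);c=load(f)
    m=((im.min(2)>165)&(np.ptp(im,axis=2)<25)).astype(np.uint8)
    best=None
    for k in cv2.findContours(m,0,2)[0]:
        if cv2.contourArea(k)<400: continue
        (u,v),wh,a=cv2.minAreaRect(k)
        if np.hypot(u-near[0],v-near[1])<40 and (best is None or cv2.contourArea(k)>best[0]): best=(cv2.contourArea(k),k)
    k=cv2.convexHull(best[1]); w=np.array([onz(c,p[0],.039)[:2] for p in k]); r=cv2.minAreaRect((w*1000).astype(np.float32))
    b=cv2.boxPoints(r)/1000; px=cv2.minAreaRect(k)
    return r,px,c
E
python3 - <<'E'
from filt import *
o=[flange("d1",(465,263)),flange("d2",(321,237))]
for r,px,c in o: print("world(mm)",r,"px",px)
print(tri((o[0][2],o[0][1][0]),(o[1][2],o[1][1][0])))
c1,c2=load("d1"),load("d2")
print("fin",tri((c1,(160+311,268)),(c2,(602-280,241))))
T=[(222,131),(395,157),(210,280)]
P=[onz(c1,p,.016) for p in T];print("tray",np.round(P,4))
for a,b in((P[1]-P[0],90),(P[2]-P[0],0)):print(np.degrees(np.arctan2(a[1],a[0]))-b,np.linalg.norm(a))
tr=onz(c2,(129+119,128),.016);br=onz(c2,(116+120,278),.016);print(tr,br,np.degrees(np.arctan2(*(br-tr)[1::-1])))
E
```

```text
Traceback (most recent call last):
  File "filt.py", line 10, in flange
    k=cv2.convexHull(best[1]); w=np.array([onz(c,p[0],.039)[:2] for p in k]); r=cv2.minAreaRect((w*1000).astype(np.float32))
                     ~~~~^^^
TypeError: 'NoneType' object is not subscriptable
```

```bash
sed -i 's/im.min(2)>165)&(np.ptp(im,axis=2)<25)/im.min(2)>195)\&(np.ptp(im,axis=2)<40)/' filt.py
python3 - <<'E'
import cv2
a=cv2.imread("pics/d1.png");b=cv2.imread("pics/d2.png");print(a[262,[432,440,455,490,500,510]],b[237,[285,295,300,321,345,360]])
from filt import *
o=[flange("d1",(465,263)),flange("d2",(321,237))]
for r,px,c in o: print("world(mm)",r,"px",px)
print(tri((o[0][2],o[0][1][0]),(o[1][2],o[1][1][0])))
c1,c2=load("d1"),load("d2")
print("fin",tri((c1,(160+311,268)),(c2,(602-280,241))))
T=[(222,131),(395,157),(210,280)]
P=[onz(c1,p,.016) for p in T];print("tray",np.round(P,4))
for a,b in((P[1]-P[0],90),(P[2]-P[0],0)):print(np.degrees(np.arctan2(a[1],a[0]))-b,np.linalg.norm(a))
tr=onz(c2,(129+119,128),.016);br=onz(c2,(116+120,278),.016);print(tr,br,np.degrees(np.arctan2(*(br-tr)[1::-1])))
E
```

```text
[[125 131 131]
 [240 243 241]
 [157 165 167]
 [239 242 239]
 [166 173 170]
 [169 177 173]] [[181 187 184]
 [254 253 251]
 [252 252 250]
 [174 182 183]
 [254 254 252]
 [183 188 185]]
world(mm) ((540.8832397460938, 404.1094970703125), (55.86539840698242, 73.29029846191406), 2.731384754180908) px ((465.5, 263.0), (44.0, 63.0), 90.0)
world(mm) ((540.7110595703125, 403.7998352050781), (57.248416900634766, 74.97554016113281), 2.516789674758911) px ((321.0, 236.5), (47.0, 64.0), 90.0)
(array([0.53957678, 0.40359664, 0.04142684]), [np.float64(3.1633442544808696e-06), np.float64(3.1633442542891043e-06)])
fin (array([0.54061864, 0.40460212, 0.05668536]), [np.float64(0.00012115059596258858), np.float64(0.00012115059596253098)])
tray [[0.4019 0.1101 0.016 ]
 [0.4218 0.3116 0.016 ]
 [0.5858 0.0915 0.016 ]]
-5.632188967379065 0.20248579400247546
-5.7641737497044945 0.18486842904639458
[0.42113774 0.31432415 0.016     ] [0.60590135 0.29836955 0.016     ] -4.935330077551832
```

The filter is at (0.541, 0.404), yaw 2.6°, with its flange measuring 56×73 at about 0.04 height, as it should. The drainer's yaw is about −5.5°.

```bash
python3 -c "
from h import *
go((.5408,.404,.028),2.6);print(bot.read_state()['q'])"
```

```text
move [-49.7   8.4 298.5] spin 1.568 now [0.4916 0.3939 0.3265] yaw 92.44 t 10.4 rows 7.3 12.5
[ 6.21796642e-01  2.38727150e-01  8.58691003e-01 -6.99965465e-04
  2.04514661e+00 -9.91856699e-01]
```

```bash
python3 -m pendant '{"translation":[[-10,2,20],[-20,4,40],[-30,6,60],[-40,8,80],[-50,8,100],[-50,8,130],[-50,8,160],[-50,8,180],[-50,8,200],[-50,8,200],[-50,8,200],[-50,8,200],[-50,8,200],[-50,8,200],[-50,8,200]],"spin":[0.12,0.24,0.36,0.48,0.6,0.72,0.84,0.96,1.08,1.2,1.32,1.44,1.568,1.568,1.568]}' 0.6
python3 -c "
from h import *
go((.5408,.404,.028),2.6)
im=snap('wrist','f1');c=load('f1')
from filt import flange
try: print(flange('f1',proj(c,(.5408,.404,.039)))[0])
except Exception as e: print(e,proj(c,(.5408,.404,.039)))"
```

```text
t: 11.62
position: [0.5413, 0.4038, 0.1278]
tool_rot: [0.69, 0.724, 0.0, 0.0]
wrist_force: [-0.1, 0.1, 0.5]
finger_gap: 0.051
gripper_force: 0.0
move [ 0.2 -0.6 99.8] spin 0.003 now [0.5413 0.4038 0.1278] yaw 2.76 t 11.6 rows 2.4 0.0
((540.4105224609375, 403.53253173828125), (56.73909378051758, 72.31267547607422), 2.952575922012329)
```

```bash
python3 -m pendant '{"translation":[[0,0,25],[0,0,50],[0,0,70],[0,0,85],[0,0,95],[0,0,100],[0,0,100]],"spin":[0,0,0,0,0,0,0]}' 
python3 -m pendant '{"translation":[[0,0,0],[0,0,0],[0,0,0],[0,0,0],[0,0,0],[0,0,0],[0,0,0]],"spin":[0,0,0,0,0,0,0]}' 0 50
python3 -m pendant '{"translation":[[0,0,-3],[0,0,-8],[0,0,-20],[0,0,-40],[0,0,-70],[0,0,-100],[0,0,-130],[0,0,-160],[0,0,-190],[0,0,-220],[0,0,-240],[0,0,-240]],"spin":[0,0,0,0,0,0,0,0,0,0,0,0]}'
```

```text
t: 12.25
position: [0.5402, 0.405, 0.0258]
tool_rot: [0.69, 0.724, -0.001, -0.0]
wrist_force: [-0.3, -0.9, 0.2]
finger_gap: 0.0514
gripper_force: 0.0
t: 12.83
position: [0.541, 0.4059, 0.0281]
tool_rot: [0.69, 0.724, 0.001, 0.0]
wrist_force: [-0.6, -0.2, 5.3]
finger_gap: 0.0089
gripper_force: 54.2
t: 13.83
position: [0.5413, 0.4062, 0.2746]
tool_rot: [0.69, 0.724, 0.005, 0.001]
wrist_force: [0.7, -0.7, 0.7]
finger_gap: 0.0093
gripper_force: 53.5
```

```bash
sed -i 's/def flange(f,near):/def flange(f,near,z=.039):/; s/onz(c,p\[0\],.039)/onz(c,p[0],z)/' filt.py
python3 - <<'E'
from filt import *
p=bot.read_state()["position"];print(p)
im=snap('wrist','f2');c=load('f2')
for z in(p[2]+.006,p[2]+.011,p[2]+.016):
    try: r=flange('f2',proj(c,(p[0],p[1],z)),z); print(z,r[0],r[1])
    except Exception as e: print(e)
u,v=proj(c,p).astype(int);print(u,v)
y0=max(v-130,0);cv2.imwrite("pics/v2.png",np.hstack([cv2.resize(im[y0:y0+260,u-130:u+130],None,fx=1.5,fy=1.5)]))
E
```

```text
[0.54129682 0.40615036 0.27460781]
'NoneType' object is not subscriptable
'NoneType' object is not subscriptable
'NoneType' object is not subscriptable
313 298
```

View pics/v2.png

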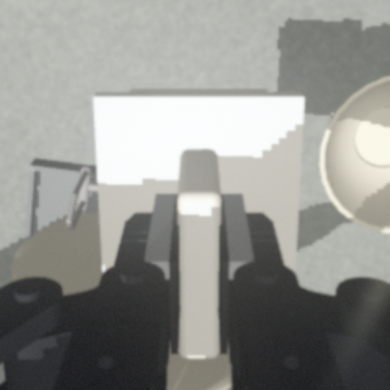

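The held filter's +y flange edge runs from (245,232) to (386,232) in full pixels, with the fin centred between the pads. From that edge I get the in-hand offset.

Run:
```python
from h import *
c=load('f2');p=np.array([0.54129682,0.40615036,0.27460781])
im=cv2.imread('pics/f2.png')
# sub-pixel edges of the flange
g=cv2.GaussianBlur(im,(3,3),0).mean(2)
print("row profile u230-260,v245",g[245,236:256].round(),g[245,376:396].round()); print(g[222:244,300].round(),g[222:244,270].round(),g[222:244,360].round())
for dz in(.0,.006,.011,.016,.022,.03):
    a,b=onz(c,(244.5,232),p[2]+dz),onz(c,(386.5,232),p[2]+dz); d=b-a; m=(a+b)/2; n=np.array([d[1],-d[0]])/np.linalg.norm(d[:2])
    print(dz,np.linalg.norm(d),"yaw",np.degrees(np.arctan2(d[1],d[0])),"centre-tcp",(m[:2]+n*.036-p[:2])*1000)
```

```text
row profile u230-260,v245 [188. 187. 186. 187. 186. 186. 186. 187. 195. 215. 238. 249. 251. 252.
 252. 252. 252. 251. 251. 252.] [251. 251. 251. 251. 251. 251. 251. 248. 239. 218. 194. 179. 176. 176.
 176. 175. 171. 169. 168. 168.]
[187. 186. 185. 186. 180. 168. 158. 155. 160. 181. 213. 240. 250. 252.
 252. 252. 252. 252. 252. 252. 252. 252.] [187. 187. 186. 184. 180. 172. 163. 156. 158. 177. 212. 239. 250. 252.
 252. 252. 252. 252. 252. 252. 252. 252.] [182. 182. 181. 179. 175. 166. 158. 153. 156. 177. 211. 239. 250. 251.
 251. 252. 252. 252. 251. 251. 252. 252.]
0.0 0.06041607275401676 yaw 2.5620504086507605 centre-tcp [ 1.15639609 -5.15192984]
0.006 0.05819479010218421 yaw 2.5620504086507565 centre-tcp [ 1.02416288 -3.66169666]
0.011 0.05634372122565715 yaw 2.56205040865075 centre-tcp [ 0.91396854 -2.41983568]
0.016 0.054492652349130095 yaw 2.5620504086507427 centre-tcp [ 0.8037742 -1.1779747]
0.022 0.052271369697297655 yaw 2.5620504086507316 centre-tcp [0.671541   0.31225848]
0.03 0.04930965949485433 yaw 2.5620504086507205 centre-tcp [0.49523005 2.29923605]
```

```bash
python3 -m pendant '{"translation":[[-20,1,-10],[-50,2,-20],[-90,4,-25],[-130,6,-25],[-170,7,-25],[-210,9,-25],[-250,11,-25],[-290,13,-25],[-330,14,-25],[-370,16,-25],[-410,18,-25],[-450,20,-25],[-490,22,-25],[-515,23,-25],[-528,23,-25],[-528,23,-25],[-528,23,-25],[-528,23,-25]],"spin":[0,0,0,0,0,0,0,0,0,0,-0.01,-0.02,-0.022,-0.022,-0.022,-0.022,-0.022,-0.022]}' 
python3 -c "
from h import *
go((.5910,-.0516,.30),4.0)
im=snap('wrist','g1');c=load('g1')
u,v=proj(c,(.5919,-.0539,.16));print(u,v)
u0,v0=int(u)-75,max(int(v)-65,0);print(u0,v0)
cv2.imwrite('pics/v3.png',cv2.resize(im[v0:v0+130,u0:u0+150],None,fx=4.5,fy=4.5,interpolation=2))"
```

```text
t: 15.38
position: [0.5882, -0.1193, 0.2913]
tool_rot: [0.682, 0.732, 0.0, -0.001]
wrist_force: [-0.0, 0.6, -0.2]
finger_gap: 0.0086
gripper_force: 53.5
move [67.4  7.5 -8.6] spin 0.001 now [ 0.5882 -0.1193  0.2913] yaw 4.03 t 15.4 rows 1.6 0.0
325.54582614829377 141.09387380992678
250 76
```

View pics/v3.png

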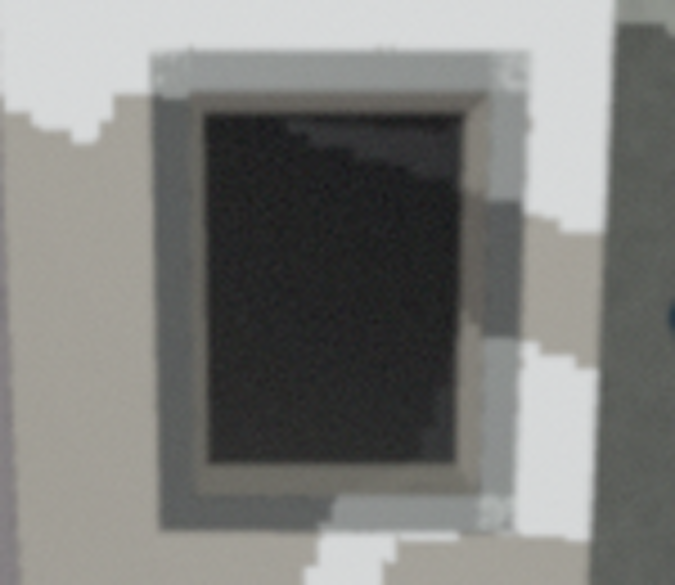

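The well mouth is clear: inner corners (190,92), (488,92), (480,495), (196,495); outer border (150,52), (528,52), (514,530), (160,530).

Run:
```python
from h import *
c=load('g1')
f=lambda u,v:onz(c,(250+(u+.5)/4.5-.5,76+(v+.5)/4.5-.5),.16)
for Q in([(190,92),(488,92),(480,495),(196,495)],[(150,52),(528,52),(514,530),(160,530)]):
    P=np.array([f(*q) for q in Q]);ctr=P.mean(0);d=[P[1]-P[0],P[2]-P[3],P[0]-P[3],P[1]-P[2]]
    print(ctr.round(4),[round(float(np.linalg.norm(x)),4) for x in d],[round(float(np.degrees(np.arctan2(x[1],x[0]))),2) for x in d])
    go((ctr[0]-.0009,ctr[1]+.0023,.2),4.0)
```

```text
[ 0.5914 -0.0546  0.16  ] [0.0464, 0.0469, 0.0627, 0.0627] [4.06, 4.05, 94.04, 94.47]
move [66.4  7.  91.7] spin 0.001 now [ 0.5883 -0.1191  0.2917] yaw 4.06 t 15.4 rows 2.7 0.0
[ 0.5914 -0.0546  0.16  ] [0.0585, 0.0587, 0.0744, 0.0744] [4.07, 4.04, 94.07, 94.22]
move [66.4  6.9 91.7] spin 0.001 now [ 0.5883 -0.1191  0.2917] yaw 4.06 t 15.4 rows 2.7 0.0
```

```bash
python3 -m pendant '{"translation":[[30,3,0],[55,6,0],[66.5,7,15],[66.5,7,40],[66.5,7,65],[66.5,7,82],[66.5,7,90],[66.5,7,92],[66.5,7,92]],"spin":[0,0,0,0,0,0,0,0,0]}'
python3 -m pendant '{"translation":[[0,0,3],[0,0,6],[0,0,9],[0,0,12],[0,0,15],[0,0,18],[0,0,18]],"spin":[0,0,0,0,0,0,0]}'
```

```text
t: 16.18
position: [0.5906, -0.053, 0.2001]
tool_rot: [0.682, 0.731, 0.0, -0.0]
wrist_force: [0.2, 0.5, 0.1]
finger_gap: 0.009
gripper_force: 53.5
t: 16.77
position: [0.5909, -0.0539, 0.1829]
tool_rot: [0.682, 0.731, 0.0, 0.001]
wrist_force: [-1.6, 1.4, 2.6]
finger_gap: 0.0091
gripper_force: 54.0
```

```bash
python3 -m pendant '{"translation":[[0,0,3],[0,0,6],[0,0,9],[0,0,12],[0,0,15],[0,0,18],[0,0,18]],"spin":[0,0,0,0,0,0,0]}'
python3 -m pendant '{"translation":[[0,0,3],[0,0,6],[0,0,9],[0,0,10],[0,0,11],[0,0,12],[0,0,12]],"spin":[0,0,0,0,0,0,0]}'
```

```text
t: 17.35
position: [0.5903, -0.0538, 0.1624]
tool_rot: [0.682, 0.731, -0.001, -0.001]
wrist_force: [-0.2, 1.2, -0.8]
finger_gap: 0.0087
gripper_force: 53.5
t: 17.93
position: [0.5908, -0.0538, 0.1541]
tool_rot: [0.682, 0.731, 0.001, 0.001]
wrist_force: [-4.2, 1.7, 7.9]
finger_gap: 0.009
gripper_force: 54.8
```

```bash
python3 -m pendant '{"translation":[[0,0,1],[0,0,2],[0,0,2]],"spin":[0,0,0]}'
python3 -m pendant '{"translation":[[0,0,-1.5],[0,0,-1.5],[0,0,-1.5],[0,0,-1.5],[0,0,-1.5],[0,0,-1.5]],"spin":[0,0,0,0,0,0]}' 0.5
python3 -m pendant '{"translation":[[0,0,-20],[0,0,-50],[0,0,-80],[-30,0,-110],[-60,0,-130],[-70,0,-130],[-70,0,-130],[-70,0,-130]],"spin":[0,0,0,0,0,0,0,0]}'
python3 - <<'E'
from filt import *
snap('wrist','g2');c=load('g2')
q=np.array([.5914,-.0546,.165]);print(proj(c,q))
try: print(flange('g2',proj(c,q),.165)[:2])
except Exception as e: print(e)
im=cv2.imread('pics/g2.png');u,v=proj(c,q).astype(int)
cv2.imwrite('pics/v4.png',cv2.resize(im[max(v-70,0):v+70,u-80:u+80],None,fx=4,fy=4))
s=snap('scene','s7');cs=load('s7');print(proj(cs,q),proj(cs,(.5914,-.0546,.197)))
E
```

```text
t: 18.18
position: [0.5909, -0.0538, 0.1541]
tool_rot: [0.682, 0.731, 0.001, 0.001]
wrist_force: [-6.3, 2.3, 14.8]
finger_gap: 0.009
gripper_force: 55.8
t: 18.68
position: [0.5906, -0.054, 0.1508]
tool_rot: [0.682, 0.731, -0.0, -0.0]
wrist_force: [-0.5, 0.1, 0.6]
finger_gap: 0.0427
gripper_force: 0.0
t: 19.35
position: [0.5954, -0.1238, 0.2798]
tool_rot: [0.683, 0.731, -0.0, -0.001]
wrist_force: [0.1, -0.4, 0.2]
finger_gap: 0.0427
gripper_force: 0.0
[315.22710576 135.2861665 ]
(((590.2716674804688, -31.445037841796875), (55.33831024169922, 22.000303268432617), 3.221259355545044), ((315.8062438964844, 99.00382995605469), (84.03092956542969, 35.034759521484375), 0.716159999370575))
[297.19141383 230.87286253] [296.57453389 223.95844328]
```

The filter stopped hard at TCP 0.154 (predicted home 0.1535), and the flange width at z = 0.165 comes out right, so it's home. Next come the plate tops, from the d1 picture at the rows where the tops should project.

Run:
```python
from h import *
c=load('d1');im=cv2.imread('pics/d1.png').astype(int);g=cv2.GaussianBlur(im.astype(np.float32),(3,3),0).mean(2)
R=c[2][:3,:3];print("cam",-R.T@c[2][:3,3])
for n,(x,y) in enumerate([(.504,.203),(.508,.243),(.5115,.283)]):
    u,v=proj(c,(x,y,.1775));ui,vi=int(round(u)),int(round(v))
    print(n,u.round(1),v.round(1)); 
    for r in(vi-15,vi,vi+15): print(r,g[r,ui-22:ui+23].astype(int).tolist())
```

```text
cam [0.39758967 0.21750493 0.48755854]
0 292.0 264.1
249 [160, 160, 160, 160, 160, 160, 160, 160, 160, 161, 160, 160, 161, 167, 185, 210, 230, 233, 215, 179, 145, 127, 120, 115, 112, 112, 111, 111, 110, 110, 110, 110, 110, 110, 110, 110, 110, 111, 114, 123, 138, 153, 160, 161, 161]
264 [165, 165, 166, 167, 169, 172, 175, 178, 179, 181, 183, 187, 197, 212, 226, 230, 220, 199, 174, 153, 137, 124, 117, 114, 116, 118, 118, 116, 115, 117, 119, 119, 118, 117, 116, 115, 113, 113, 112, 111, 110, 109, 111, 119, 133]
279 [167, 161, 155, 152, 151, 151, 152, 152, 152, 156, 170, 193, 214, 222, 215, 196, 173, 154, 138, 127, 121, 121, 129, 142, 152, 156, 155, 153, 149, 141, 129, 115, 108, 107, 107, 108, 108, 109, 109, 109, 108, 108, 108, 107, 106]
1 339.9 270.8
256 [160, 160, 157, 148, 135, 126, 123, 122, 121, 120, 119, 119, 119, 130, 162, 201, 228, 234, 224, 200, 174, 159, 156, 158, 160, 161, 161, 161, 161, 161, 161, 161, 160, 156, 149, 138, 129, 127, 128, 127, 124, 123, 122, 122, 121]
271 [116, 122, 125, 124, 122, 120, 120, 120, 118, 117, 119, 136, 171, 207, 226, 227, 213, 189, 170, 170, 181, 189
[... 350 characters left out ...]
87.3 276.9
262 [120, 119, 118, 118, 117, 117, 116, 116, 116, 116, 116, 115, 115, 120, 140, 177, 213, 230, 230, 214, 188, 168, 163, 166, 169, 169, 167, 166, 166, 167, 169, 170, 172, 172, 172, 172, 172, 171, 171, 172, 172, 172, 172, 173, 173]
277 [118, 118, 117, 117, 116, 116, 116, 116, 115, 114, 116, 127, 157, 194, 220, 227, 216, 193, 169, 157, 160, 167, 170, 172, 172, 172, 171, 171, 171, 172, 172, 173, 173, 173, 172, 171, 170, 171, 172, 172, 171, 171, 171, 172, 173]
292 [116, 116, 116, 115, 115, 115, 114, 118, 136, 170, 203, 220, 219, 203, 178, 156, 148, 149, 152, 154, 155, 156, 158, 162, 166, 170, 173, 173, 172, 172, 171, 170, 169, 168, 166, 166, 167, 168, 170, 169, 168, 167, 167, 168, 169]
```

Run:
```python
from h import *
c=load('d1')
for n,rows in enumerate([[(249,287),(264,285),(279,282.7)],[(256,335),(271,332.5),(286,330)],[(262,382.5),(277,380),(292,377.5)]]):
    P=np.array([onz(c,(u,v),.1775) for v,u in rows]);d=P[2]-P[0];print(n,P[1].round(4),"dir",np.degrees(np.arctan2(d[1],d[0])).round(2), "px/mm",np.linalg.norm(proj(c,P[1]+[0,.001,0])-proj(c,P[1])))
```

```text
0 [0.5042 0.1972 0.1775] dir -6.26 px/mm 1.2089328545226399
1 [0.5084 0.2369 0.1775] dir -5.53 px/mm 1.2011734890771413
2 [0.5119 0.2769 0.1775] dir -3.58 px/mm 1.191040687913763
```

```bash
python3 -c "
from h import *
go((.504,.1972,.26),84.5)
c=load('d1')
for a,b in(((300,163),(283,318)),((342,170),(323,322)),((382,175),(365,328))):
  A,B=onz(c,a,.0975),onz(c,b,.0975);print(A.round(4),B.round(4),np.linalg.norm(A-B),((A+B)/2).round(4))"
```

```text
move [325.4 -68.6  20. ] spin -1.405 now [ 0.5952 -0.1226  0.2793] yaw 4.0 t 19.4 rows 8.0 11.2
[0.4277 0.2038 0.0975] [0.5937 0.1914 0.0975] 0.1664182730600981 [0.5107 0.1976 0.0975]
[0.4325 0.2449 0.0975] [0.5964 0.235  0.0975] 0.16420381726378472 [0.5144 0.24   0.0975]
[0.4354 0.2843 0.0975] [0.6015 0.2814 0.0975] 0.16612911643417722 [0.5185 0.2829 0.0975]
```

```bash
python3 -m pendant '{"translation":[[20,-4,-10],[50,-10,-10],[90,-19,-10],[130,-27,0],[170,-36,0],[210,-44,10],[250,-53,20],[290,-61,20],[325,-68,20],[325,-68,20],[325,-67,20],[325,-67,20],[325,-67,20],[325,-67,20]],"spin":[-0.12,-0.24,-0.36,-0.48,-0.6,-0.72,-0.84,-0.96,-1.08,-1.2,-1.32,-1.405,-1.405,-1.405]}' 0.33
python3 - <<'E'
from h import *
go((.506,.1972,.14),84.5)
im=snap('wrist','p1');c=load('p1')
g=cv2.GaussianBlur(im.astype(np.float32),(3,3),0).mean(2)
R=c[2][:3,:3];print("cam",-R.T@c[2][:3,3])
for x,y in[(.506,.1972),(.4845,.199)]:
    u,v=proj(c,(x,y,.1775 if x>.5 else .1746));ui,vi=int(round(u)),int(round(v));print(u,v,g[vi,ui-25:ui+26].astype(int).tolist())
E
```

```text
t: 20.62
position: [0.5054, 0.1967, 0.2603]
tool_rot: [0.049, 0.999, -0.0, -0.001]
wrist_force: [0.4, -0.6, -0.3]
finger_gap: 0.028
gripper_force: 0.0
move [ -0.7   0.6 120.3] spin -0.002 now [0.5054 0.1967 0.2603] yaw 84.39 t 20.6 rows 2.9 0.0
cam [0.43482841 0.20419456 0.42325396]
315.13249682293025 245.44017128052607 [159, 159, 159, 159, 159, 159, 160, 159, 155, 143, 124, 112, 109, 108, 108, 109, 109, 109, 108, 108, 111, 121, 141, 161, 170, 170, 165, 154, 141, 130, 124, 119, 116, 116, 126, 141, 153, 158, 158, 159, 160, 160, 159, 159, 159, 159, 159, 159, 159, 159, 159]
314.64319955099813 211.75612733763367 [109, 109, 109, 109, 109, 109, 110, 110, 110, 109, 109, 109, 109, 109, 109, 110, 111, 110, 110, 112, 118, 132, 152, 168, 175, 175, 168, 156, 142, 132, 127, 125, 125, 125, 132, 145, 157, 162, 163, 163, 163, 163, 163, 163, 163, 163, 163, 163, 163, 163, 163]
```

The rim is where predicted (column 314.5 against 315.1). I descend and grip.

```bash
python3 -m pendant '{"translation":[[0,0,30],[0,0,60],[0,0,80],[0,0,95],[0,0,108],[0,0,120],[0,0,120]],"spin":[0,0,0,0,0,0,0]}' 
python3 -m pendant '{"translation":[[0,0,0],[0,0,0],[0,0,0],[0,0,0],[0,0,0]],"spin":[0,0,0,0,0]}' 0 60
python3 -m pendant '{"translation":[[0,0,-4],[0,0,-10],[0,0,-20],[0,0,-40],[0,0,-70],[0,0,-100],[0,0,-130],[0,0,-160],[0,0,-180],[0,0,-180],[0,0,-180]],"spin":[0,0,0,0,0,0,0,0,0,0,0]}'
```

```text
t: 21.25
position: [0.5052, 0.1955, 0.1384]
tool_rot: [0.049, 0.999, -0.001, -0.002]
wrist_force: [-0.3, 0.5, 0.1]
finger_gap: 0.028
gripper_force: 0.0
t: 21.67
position: [0.5067, 0.1961, 0.1425]
tool_rot: [0.048, 0.999, 0.0, 0.001]
wrist_force: [-0.6, 0.5, 0.5]
finger_gap: 0.0072
gripper_force: 62.7
t: 22.58
position: [0.5067, 0.1958, 0.3229]
tool_rot: [0.049, 0.999, 0.0, 0.002]
wrist_force: [1.3, -0.1, -2.5]
finger_gap: 0.007
gripper_force: 62.2
```

```bash
python3 -m pendant '{"translation":[[0,0,-20],[0,-15,-40],[-5,-45,-40],[-11,-80,-40],[-17,-115,-40],[-23,-150,-40],[-29,-185,-40],[-35,-220,-40],[-41,-255,-40],[-47,-290,-40],[-53,-325,-40],[-59,-355,-40],[-63,-375,-40],[-63,-380,-40],[-63,-380,-40],[-63,-380,-40]],"spin":[0,0,0,0,0,0,-0.04,-0.08,-0.12,-0.168,-0.168,-0.168,-0.168,-0.168,-0.168,-0.168]}'
python3 - <<'E'
from h import *
go((.5328,-.1889,.171),94)
im=snap('wrist','q1');c=load('q1');p=bot.read_state()['position']
g=cv2.GaussianBlur(im.astype(np.float32),(3,3),0).mean(2)
# held rim, just ahead of the pads and lower slot area
for x in(-.035,-.025):
    q=np.array(p)+[x,0,-.0435+np.sqrt(.08**2-x*x)];u,v=proj(c,q);ui,vi=int(round(u)),int(round(v));print(q.round(3),u.round(1),v.round(1),g[vi,ui-20:ui+21].astype(int).tolist())
E
```

```text
t: 23.92
position: [0.5321, -0.188, 0.3597]
tool_rot: [-0.035, 0.999, 0.001, -0.001]
wrist_force: [-0.9, 0.5, -3.1]
finger_gap: 0.0072
gripper_force: 62.2
move [ -1.2  -1.3 188.7] spin 0.001 now [ 0.5321 -0.188   0.3597] yaw 94.07 t 23.9 rows 4.5 0.0
[ 0.497 -0.187  0.389] 322.7 237.7 [136, 141, 143, 143, 143, 141, 141, 138, 131, 122, 114, 111, 108, 106, 104, 104, 103, 102, 103, 106, 107, 106, 106, 112, 120, 124, 124, 122, 120, 119, 118, 118, 118, 119, 118, 113, 100, 85, 81, 90, 104]
[ 0.507 -0.187  0.393] 320.8 268.4 [153, 152, 150, 149, 148, 148, 149, 149, 148, 143, 134, 123, 115, 112, 113, 118, 124, 124, 120, 115, 112, 110, 108, 110, 127, 162, 195, 209, 212, 212, 212, 212, 212, 212, 212, 212, 212, 212, 212, 212, 212]
```

```bash
python3 -m pendant '{"translation":[[-1,-1,25],[-1,-1,55],[-1,-1,80],[-1,-1,95],[-1,-1,105],[-1,-1,112],[-1,-1,119],[-1,-1,126],[-1,-1,132],[-1,-1,132]],"spin":[0,0,0,0,0,0,0,0,0,0]}' 
python3 -m pendant '{"translation":[[0,0,6],[0,0,12],[0,0,18],[0,0,24],[0,0,30],[0,0,36],[0,0,40],[0,0,40]],"spin":[0,0,0,0,0,0,0,0]}'
python3 -m pendant '{"translation":[[0,0,4],[0,0,8],[0,0,12],[0,0,14],[0,0,14]],"spin":[0,0,0,0,0]}'
```

```text
t: 24.8
position: [0.5332, -0.1892, 0.2284]
tool_rot: [-0.036, 0.999, 0.0, -0.0]
wrist_force: [-0.2, 0.6, -3.1]
finger_gap: 0.0074
gripper_force: 62.2
t: 25.47
position: [0.5329, -0.1893, 0.1879]
tool_rot: [-0.036, 0.999, 0.0, -0.001]
wrist_force: [0.9, -0.7, -3.2]
finger_gap: 0.0073
gripper_force: 62.2
t: 25.88
position: [0.5331, -0.1893, 0.1746]
tool_rot: [-0.036, 0.999, 0.0, -0.0]
wrist_force: [-0.7, -0.9, -3.0]
finger_gap: 0.0073
gripper_force: 62.2
```

```bash
python3 -m pendant '{"translation":[[0,0,1.5],[0,0,3],[0,0,3]],"spin":[0,0,0]}'
python3 -m pendant '{"translation":[[0,0,1.5],[0,0,3],[0,0,3]],"spin":[0,0,0]}'
```

```text
t: 26.13
position: [0.5337, -0.1894, 0.173]
tool_rot: [-0.036, 0.999, -0.0, 0.001]
wrist_force: [1.1, 0.1, -1.9]
finger_gap: 0.0072
gripper_force: 62.3
t: 26.38
position: [0.5347, -0.1896, 0.1724]
tool_rot: [-0.036, 0.999, -0.001, 0.003]
wrist_force: [1.6, -0.0, 7.8]
finger_gap: 0.0072
gripper_force: 63.7
```

Resting on the rails (contact at 0.1725, predicted 0.171). I release it and go for the next plate.

```bash
python3 -m pendant '{"translation":[[0,0,-2],[0,0,-2],[0,0,-2],[0,0,-2],[0,0,-2],[0,0,-12],[0,0,-30],[0,0,-60],[0,0,-90],[0,0,-110],[0,0,-110],[0,0,-110]],"spin":[0,0,0,0,0,0,0,0,0,0,0,0]}' 0.33
python3 -c "
from h import *
go((.510,.2369,.26),84.5)"
```

```text
t: 27.38
position: [0.5338, -0.1896, 0.2817]
tool_rot: [-0.036, 0.999, -0.001, 0.002]
wrist_force: [-0.5, -0.0, -0.7]
finger_gap: 0.0282
gripper_force: 0.0
move [ -6.5 427.1  20.9] spin 0.167 now [ 0.5338 -0.1896  0.2817] yaw 94.08 t 27.4 rows 10.3 1.3
```

```bash
python3 -m pendant '{"translation":[[0,30,0],[0,70,0],[-1,110,0],[-2,150,0],[-2,190,0],[-3,230,0],[-4,270,0],[-4,310,0],[-5,350,5],[-6,385,10],[-6,415,21],[-6,427,21],[-6,427,21],[-6,427,21]],"spin":[0,0,0,0,0,0,0,0.05,0.1,0.167,0.167,0.167,0.167,0.167]}'
python3 - <<'E'
from h import *
go((.510,.2369,.14),84.5)
im=snap('wrist','p2');c=load('p2')
g=cv2.GaussianBlur(im.astype(np.float32),(3,3),0).mean(2)
u,v=proj(c,(.510,.2369,.1775));ui,vi=int(round(u)),int(round(v));print(u,v,g[vi,ui-25:ui+26].astype(int).tolist())
E
```

```text
t: 28.55
position: [0.5086, 0.2368, 0.2574]
tool_rot: [0.047, 0.999, -0.001, -0.001]
wrist_force: [-0.4, -0.6, -0.6]
finger_gap: 0.0284
gripper_force: 0.0
move [ -1.6   0.4 117.4] spin 0.001 now [0.5086 0.2368 0.2574] yaw 84.58 t 28.6 rows 2.8 0.0
314.8112615134398 248.0186306926322 [164, 152, 134, 122, 119, 118, 118, 119, 119, 119, 119, 119, 119, 119, 119, 119, 119, 119, 119, 120, 123, 134, 156, 176, 185, 185, 178, 166, 154, 145, 141, 138, 137, 138, 144, 155, 163, 168, 169, 168, 168, 168, 168, 168, 168, 168, 167, 166, 165, 166, 168]
```

Rim at column 314.5 against 314.8 predicted. I grip and carry it to slot 2.

```bash
python3 -m pendant '{"translation":[[-1,0,30],[-1,0,60],[-1,0,80],[-1,0,95],[-1,0,106],[-1,0,117],[-1,0,117]],"spin":[0,0,0,0,0,0,0]}' 
python3 -m pendant '{"translation":[[0,0,0],[0,0,0],[0,0,0],[0,0,0],[0,0,0]],"spin":[0,0,0,0,0]}' 0 60
python3 -m pendant '{"translation":[[0,0,-4],[0,0,-10],[0,0,-20],[0,0,-40],[0,0,-70],[0,0,-100],[0,0,-130],[0,0,-160],[0,0,-195],[0,0,-220],[0,0,-220],[0,0,-220]],"spin":[0,0,0,0,0,0,0,0,0,0,0,0]}'
python3 -c "
from h import *
go((.5384,-.2687,.36),94)"
```

```text
t: 29.18
position: [0.5095, 0.2356, 0.1394]
tool_rot: [0.049, 0.999, -0.001, -0.001]
wrist_force: [-0.2, -0.7, -0.9]
finger_gap: 0.0282
gripper_force: 0.0
t: 29.6
position: [0.5105, 0.2371, 0.1427]
tool_rot: [0.048, 0.999, 0.0, 0.001]
wrist_force: [-0.0, -0.8, 2.5]
finger_gap: 0.0073
gripper_force: 62.9
t: 30.6
position: [0.5103, 0.2371, 0.3637]
tool_rot: [0.048, 0.999, 0.001, 0.002]
wrist_force: [0.9, -0.0, -4.6]
finger_gap: 0.0073
gripper_force: 62.1
move [ -76.3 -500.8    3.1] spin -0.166 now [0.5103 0.2371 0.3637] yaw 84.52 t 30.6 rows 12.1 1.3
```

```bash
python3 -m pendant '{"translation":[[-3,-20,0],[-8,-50,0],[-14,-90,0],[-20,-130,0],[-26,-170,0],[-32,-210,0],[-38,-250,0],[-44,-290,0],[-50,-330,0],[-56,-370,0],[-62,-410,0],[-68,-450,0],[-74,-480,0],[-76,-497,0],[-76,-501,0],[-76,-501,0],[-76,-501,0]],"spin":[0,0,0,0,0,0,0,-0.04,-0.08,-0.12,-0.166,-0.166,-0.166,-0.166,-0.166,-0.166,-0.166]}' 
python3 -c "
from h import *
go((.5384,-.2687,.1725),94)"
```

```text
t: 32.02
position: [0.5376, -0.2684, 0.36]
tool_rot: [-0.035, 0.999, 0.001, -0.001]
wrist_force: [-0.3, 0.7, -3.0]
finger_gap: 0.0072
gripper_force: 62.1
move [ -1.2  -0.7 187.5] spin 0.001 now [ 0.5376 -0.2684  0.36  ] yaw 94.04 t 32.0 rows 4.5 0.0
```

```bash
python3 -m pendant '{"translation":[[-1,-1,25],[-1,-1,55],[-1,-1,80],[-1,-1,95],[-1,-1,105],[-1,-1,112],[-1,-1,119],[-1,-1,126],[-1,-1,132],[-1,-1,132]],"spin":[0,0,0,0,0,0,0,0,0,0]}' 
python3 -m pendant '{"translation":[[0,0,6],[0,0,12],[0,0,18],[0,0,24],[0,0,30],[0,0,36],[0,0,40],[0,0,40]],"spin":[0,0,0,0,0,0,0,0]}'
python3 -m pendant '{"translation":[[0,0,4],[0,0,8],[0,0,12],[0,0,14],[0,0,14]],"spin":[0,0,0,0,0]}'
python3 -m pendant '{"translation":[[0,0,1.5],[0,0,3],[0,0,3]],"spin":[0,0,0]}'
```

```text
t: 32.85
position: [0.5386, -0.2698, 0.2284]
tool_rot: [-0.035, 0.999, 0.0, -0.0]
wrist_force: [-0.3, 0.0, -3.8]
finger_gap: 0.0072
gripper_force: 62.0
t: 33.52
position: [0.5383, -0.2698, 0.1878]
tool_rot: [-0.035, 0.999, 0.001, -0.001]
wrist_force: [-0.1, 0.3, -3.5]
finger_gap: 0.0068
gripper_force: 62.0
t: 33.93
position: [0.5385, -0.2699, 0.1745]
tool_rot: [-0.035, 0.999, 0.0, -0.001]
wrist_force: [-0.1, -0.3, -2.4]
finger_gap: 0.0067
gripper_force: 62.0
t: 34.18
position: [0.5392, -0.2701, 0.1735]
tool_rot: [-0.035, 0.999, -0.001, 0.001]
wrist_force: [0.4, 0.9, 0.4]
finger_gap: 0.0074
gripper_force: 62.6
```

```bash
python3 -m pendant '{"translation":[[0,0,1.5],[0,0,1.5],[0,0,1.5]],"spin":[0,0,0]}'
python3 -m pendant '{"translation":[[0,0,-2],[0,0,-2],[0,0,-2],[0,0,-2],[0,0,-2],[0,0,-12],[0,0,-30],[0,0,-60],[0,0,-90],[0,0,-110],[0,0,-110],[0,0,-110]],"spin":[0,0,0,0,0,0,0,0,0,0,0,0]}' 0.33
python3 -c "
from h import *
go((.514,.2769,.26),85)"
```

```text
t: 34.43
position: [0.5396, -0.2702, 0.1732]
tool_rot: [-0.035, 0.999, -0.001, 0.002]
wrist_force: [2.0, 0.6, 5.5]
finger_gap: 0.0075
gripper_force: 63.3
t: 35.43
position: [0.5392, -0.2703, 0.2833]
tool_rot: [-0.035, 0.999, -0.001, 0.002]
wrist_force: [0.5, -0.5, -1.4]
finger_gap: 0.0281
gripper_force: 0.0
move [-13.1 547.7  22.1] spin 0.157 now [ 0.5392 -0.2703  0.2833] yaw 94.02 t 35.4 rows 13.1 1.3
```

```bash
python3 -m pendant '{"translation":[[0,30,0],[-1,70,0],[-2,110,0],[-3,150,0],[-4,190,0],[-5,230,0],[-6,270,0],[-7,310,0],[-8,350,0],[-9,390,0],[-10,430,5],[-11,470,10],[-12,510,20],[-13,540,22],[-13,548,22],[-13,548,22],[-13,548,22]],"spin":[0,0,0,0,0,0,0,0,0,0.05,0.1,0.157,0.157,0.157,0.157,0.157,0.157]}'
python3 - <<'E'
from h import *
go((.514,.2769,.14),85)
im=snap('wrist','p3');c=load('p3')
g=cv2.GaussianBlur(im.astype(np.float32),(3,3),0).mean(2)
u,v=proj(c,(.514,.2769,.1775));ui,vi=int(round(u)),int(round(v));print(u,v,g[vi,ui-25:ui+26].astype(int).tolist())
E
```

```text
t: 36.85
position: [0.5131, 0.277, 0.2579]
tool_rot: [0.043, 0.999, -0.001, -0.001]
wrist_force: [-0.4, -0.4, -0.5]
finger_gap: 0.0281
gripper_force: 0.0
move [-1.100e+00  1.000e-01  1.179e+02] spin 0.001 now [0.5131 0.277  0.2579] yaw 85.06 t 36.9 rows 2.8 0.0
314.35999782578614 247.0418365805556 [122, 122, 122, 122, 122, 121, 121, 122, 121, 120, 121, 121, 121, 121, 121, 123, 130, 140, 152, 163, 172, 185, 210, 234, 246, 246, 239, 222, 201, 182, 168, 155, 145, 141, 146, 158, 168, 173, 174, 174, 174, 170, 161, 149, 148, 163, 183, 195, 196, 188, 180]
```

```bash
python3 -m pendant '{"translation":[[-1,0,30],[-1,0,60],[-1,0,80],[-1,0,95],[-1,0,106],[-1,0,118],[-1,0,118]],"spin":[0,0,0,0,0,0,0]}' 
python3 -m pendant '{"translation":[[0,0,0],[0,0,0],[0,0,0],[0,0,0],[0,0,0]],"spin":[0,0,0,0,0]}' 0 60
python3 -m pendant '{"translation":[[0,0,-4],[0,0,-10],[0,0,-20],[0,0,-40],[0,0,-70],[0,0,-100],[0,0,-130],[0,0,-160],[0,0,-195],[0,0,-220],[0,0,-220],[0,0,-220]],"spin":[0,0,0,0,0,0,0,0,0,0,0,0]}'
python3 -c "
from h import *
go((.5412,-.3086,.36),94)"
```

```text
t: 37.48
position: [0.5138, 0.276, 0.1386]
tool_rot: [0.044, 0.999, -0.001, -0.001]
wrist_force: [-0.4, 0.5, 0.1]
finger_gap: 0.028
gripper_force: 0.0
t: 37.9
position: [0.5148, 0.2776, 0.1422]
tool_rot: [0.043, 0.999, 0.0, 0.001]
wrist_force: [0.9, 0.3, 2.4]
finger_gap: 0.0077
gripper_force: 63.1
t: 38.9
position: [0.5146, 0.2777, 0.363]
tool_rot: [0.043, 0.999, 0.001, 0.002]
wrist_force: [0.8, 0.6, -3.9]
finger_gap: 0.007
gripper_force: 62.3
move [ -77.2 -581.8    2. ] spin -0.156 now [0.5146 0.2777 0.363 ] yaw 85.04 t 38.9 rows 14.1 1.3
```

```bash
python3 -m pendant '{"translation":[[-3,-20,0],[-7,-50,0],[-12,-90,0],[-17,-130,0],[-22,-170,0],[-28,-210,0],[-33,-250,0],[-38,-290,0],[-43,-330,0],[-49,-370,0],[-54,-410,0],[-60,-450,0],[-65,-490,0],[-70,-530,0],[-75,-565,0],[-77,-580,0],[-77,-582,0],[-77,-582,0],[-77,-582,0]],"spin":[0,0,0,0,0,0,0,-0.04,-0.08,-0.12,-0.156,-0.156,-0.156,-0.156,-0.156,-0.156,-0.156,-0.156,-0.156]}' 
python3 -c "
from h import *
go((.5412,-.3086,.1725),94)"
```

```text
t: 40.48
position: [0.5405, -0.3083, 0.3592]
tool_rot: [-0.035, 0.999, 0.001, -0.001]
wrist_force: [-0.6, 0.6, -3.6]
finger_gap: 0.0071
gripper_force: 62.3
move [ -1.1  -0.7 186.7] spin -0.0 now [ 0.5405 -0.3083  0.3592] yaw 93.99 t 40.5 rows 4.5 0.0
```

```bash
python3 -m pendant '{"translation":[[-1,-1,25],[-1,-1,55],[-1,-1,80],[-1,-1,95],[-1,-1,105],[-1,-1,112],[-1,-1,119],[-1,-1,126],[-1,-1,132],[-1,-1,132]],"spin":[0,0,0,0,0,0,0,0,0,0]}' 
python3 -m pendant '{"translation":[[0,0,6],[0,0,12],[0,0,18],[0,0,24],[0,0,30],[0,0,36],[0,0,40],[0,0,40]],"spin":[0,0,0,0,0,0,0,0]}'
python3 -m pendant '{"translation":[[0,0,4],[0,0,8],[0,0,12],[0,0,14],[0,0,14]],"spin":[0,0,0,0,0]}'
python3 -m pendant '{"translation":[[0,0,1.5],[0,0,3],[0,0,4]],"spin":[0,0,0]}'
```

```text
t: 41.32
position: [0.5415, -0.3098, 0.2278]
tool_rot: [-0.035, 0.999, 0.0, -0.0]
wrist_force: [0.2, -1.0, -2.9]
finger_gap: 0.0073
gripper_force: 62.3
t: 41.98
position: [0.5412, -0.3097, 0.1873]
tool_rot: [-0.035, 0.999, 0.001, -0.001]
wrist_force: [-0.5, -1.0, -3.1]
finger_gap: 0.007
gripper_force: 62.2
t: 42.4
position: [0.5414, -0.3098, 0.174]
tool_rot: [-0.035, 0.999, 0.0, -0.0]
wrist_force: [-0.9, -0.0, -2.9]
finger_gap: 0.0071
gripper_force: 62.3
t: 42.65
position: [0.5425, -0.3102, 0.1729]
tool_rot: [-0.035, 0.999, -0.001, 0.002]
wrist_force: [1.4, 0.1, 6.4]
finger_gap: 0.0069
gripper_force: 63.7
```

```bash
python3 -m pendant '{"translation":[[0,0,-2],[0,0,-2],[0,0,-2],[0,0,-2],[0,0,-2],[0,0,-12],[0,0,-30],[0,0,-60],[0,0,-90],[0,0,-110],[0,0,-110],[0,0,-110]],"spin":[0,0,0,0,0,0,0,0,0,0,0,0]}' 0.33
python3 -c "
from h import *
go((.4772,-.0184,.26),94);go((.4772,-.0184,.165),94)"
```

```text
t: 43.65
position: [0.542, -0.3103, 0.2834]
tool_rot: [-0.035, 0.999, -0.001, 0.002]
wrist_force: [-0.4, -0.5, -0.2]
finger_gap: 0.0282
gripper_force: 0.0
move [ 44.6 295.7  22.5] spin -0.001 now [ 0.542  -0.3103  0.2834] yaw 93.96 t 43.6 rows 7.2 0.0
move [ 44.9 295.9 117.5] spin -0.001 now [ 0.542  -0.3103  0.2834] yaw 93.96 t 43.6 rows 7.7 0.0
```

```bash
python3 -m pendant '{"translation":[[5,40,0],[10,80,0],[16,120,0],[22,160,0],[28,200,0],[36,240,10],[43,280,20],[45,296,22],[45,296,22],[45,296,22]],"spin":[0,0,0,0,0,0,0,0,0,0]}' 0.5
python3 - <<'E'
from h import *
im=snap('wrist','L1');c=load('L1');go((.4772,-.0184,.165),94)
m=(im.max(2)<60).astype(np.uint8)
u,v=proj(c,(.4772,-.0184,.2)).astype(int);print("pred",u,v)
W=m[v-45:v+46,u-60:u+61];n,l,s,ce=cv2.connectedComponentsWithStats(W)
for i in range(1,n):
    if s[i,4]>150:print(s[i],ce[i]+[u-60,v-45])
D=cv2.distanceTransform(W,cv2.DIST_L2,5);print(D.max(),np.array(np.unravel_index(D.argmax(),D.shape))[::-1]+[u-60,v-45])
E
```

```text
t: 44.48
position: [0.4757, -0.0171, 0.2577]
tool_rot: [-0.036, 0.999, -0.0, -0.001]
wrist_force: [0.4, -1.0, 0.4]
finger_gap: 0.0427
gripper_force: 0.0
move [-1.3 -0.5 93. ] spin -0.0 now [ 0.476 -0.018  0.258] yaw 94.0 t 44.5 rows 2.2 0.0
pred 312 258
1.0 [336 215]
```

```bash
python3 -m pendant '{"translation":[[-1,-0.5,30],[-1,-0.5,55],[-1,-0.5,75],[-1,-0.5,87],[-1,-0.5,93],[-1,-0.5,93],[-1,-0.5,93]],"spin":[0,0,0,0,0,0,0]}' 
python3 -m pendant '{"translation":[[0,0,0],[0,0,0],[0,0,0],[0,0,0],[0,0,0],[0,0,0]],"spin":[0,0,0,0,0,0]}' 0 20
```

```text
t: 45.12
position: [0.4776, -0.0188, 0.1667]
tool_rot: [-0.034, 0.999, -0.0, 0.0]
wrist_force: [-0.9, -0.1, 1.0]
finger_gap: 0.0426
gripper_force: 0.0
t: 45.62
position: [0.478, -0.0189, 0.1675]
tool_rot: [-0.034, 0.999, -0.001, 0.001]
wrist_force: [0.9, -3.3, 6.6]
finger_gap: 0.0171
gripper_force: 19.9
```

```bash
python3 -m pendant '{"translation":[[4,-4.5,0],[7.6,-9.2,0],[10.5,-14.4,0],[13.2,-19.6,0],[15.2,-25.3,0],[16.8,-31,0],[17.7,-36.8,0],[18.1,-42.7,0],[17.9,-48.7,0],[17.3,-54.6,0],[15.8,-61,0],[13.9,-67,0],[13.9,-67,0],[13.9,-67,0]],"spin":[0,0,0,0,0,0,0,0,0,0,0,0,0,0]}'
python3 - <<'E'
from h import *
p=bot.read_state()['position'];h=np.array([.524,-.0591]);v=p[:2]-h;print(np.degrees(np.arctan2(v[1],v[0]))%360-139,np.linalg.norm(v))
E
```

```text
t: 46.78
position: [0.4687, -0.0865, 0.1665]
tool_rot: [-0.034, 0.999, -0.0, 0.001]
wrist_force: [0.2, -0.0, 4.9]
finger_gap: 0.0167
gripper_force: 20.9
67.35183688018836 0.06174633665491321
```

The lever reads 67.35° against the target 67.5°. I release, retract and use the last picture as a check.

```bash
python3 -m pendant '{"translation":[[0,0,0],[0,0,0],[0,0,0],[0,0,0],[0,0,-15],[0,0,-45],[0,0,-85],[0,-20,-125],[0,-50,-165],[0,-70,-195],[0,-70,-195],[0,-70,-195]],"spin":[0,0,0,0,0,0,0,0,0,0,0,0]}' 0.5
python3 -c "
from h import *
a=snap('wrist','e1');b=snap('scene','e2')
x=cv2.resize(a[:380,100:480],(600,600),interpolation=2);y=cv2.resize(b[170:300,195:335],(200,186));z=cv2.resize(b[215:300,340:470],(200,131))
cv2.imwrite('pics/fin.png',np.hstack([x,np.vstack([y,z,np.zeros((283,200,3),np.uint8)])]))
print(proj(load('e1'),(.524,-.0591,.177)),proj(load('e1'),(.5914,-.0546,.165)))"
```

```text
t: 47.78
position: [0.4734, -0.1572, 0.3632]
tool_rot: [-0.034, 0.999, -0.001, 0.002]
wrist_force: [-0.2, -0.1, -0.5]
finger_gap: 0.0427
gripper_force: 0.0
[415.52796792 271.3092691 ] [407.71731991 329.47538931]
```

View pics/fin.png

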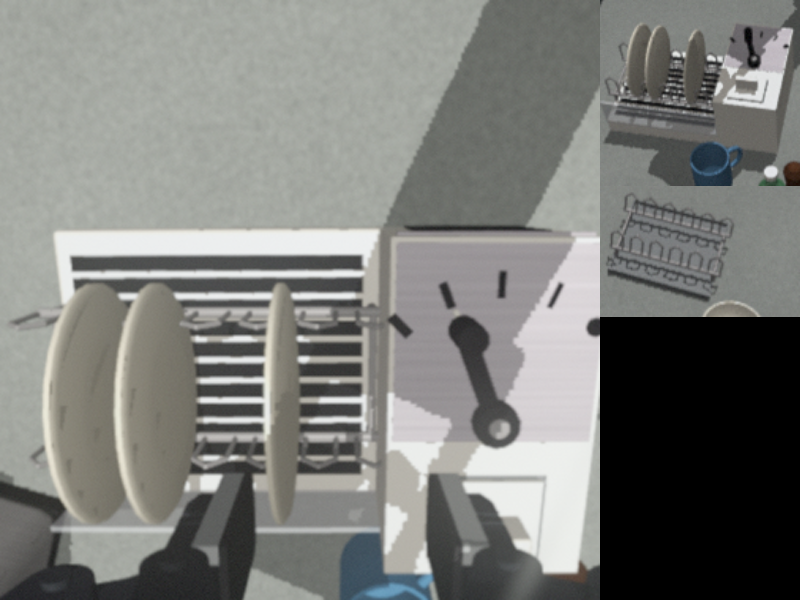

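The picture shows the lever pointing at the third mark (446,295), three upright plates at columns 85, 155 and 282, the filter flange flush on the blower, and an empty drainer.

```bash
python3 -c "
from workcell import bot
print(bot.hand_in())"
```

```text
the job is handed in; nothing more can be done
None
```

The job is handed in, but no verdict came back: I turned the heat off first, seated the filter, loaded all three plates upright in separate dryer slots (1, 2 and 4), and set the lever to the third mark (about 67.4° against 67.5°).

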